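Close the pill dispenser, snap its press cap on and hold the button down

TASK

The refilled pill dispenser has to be started again: swing its lid down fully shut, then pick up the loose orange press cap and push it squarely onto the sloped steel button stem until it snaps home. Keep pushing so that the button stays fully down against its spring, and finish like that, still gripping the cap and holding the button in; leave the other things on the ledge where they are.

Things in the scene. Friction and masses are not known exactly. Their poses are not given: they have to be found in the camera images.
- lid (a joint): angle of the dispenser's black lid (with a white thumb tab on its free edge): 0 = shut, grows as it opens (0.8 to 1.2 rad at the start). A stiff hinge keeps it where it is left; about 1 to 3 N near the free edge moves it.
- lid_hinge (a point): middle of the lid's hinge line, 61 mm up, on the far side of the fixed black dispenser tray (110 x 150 x 60 mm). Its axes turn with the lid: y along the hinge; the lid (110 mm long, 150 wide, 6 thick) reaches from here along -x; z is square to its flat outer face, which lies at z = 6 mm and is free to push on. The lid shuts towards its own -z.
- lid_edge (a point): middle of the lid's free edge, on the outer face (110 mm from the hinge line). Same axes as lid_hinge. A 12 mm white tab, 50 mm wide, sticks out beyond it.
- button (a joint): how far the steel button stem is pushed in along its axis: 0 = out, 0.010 m = fully down (hard stop). Its spring pushes back with 9 N at first and 13 N fully down.
- stem_tip (a point): centre of the steel stem's flat tip; moves with the button. z points out along the stem, 25 degrees (0.436 rad) off vertical, leaning to the dispenser's front; y is parallel to the hinge line. The stem (18 mm across, tip tapered to 10 mm over the last 6 mm) stands 34 mm out of a grey boss 46 mm across. Three greased sprung balls stick out 3.5 mm from its side, 10 mm below the tip.
- cap_grip (a point): loose orange press cap (about 45 g), on its axis at mid-neck, 46 mm above its mouth; z points from mouth to top. Stands upright, mouth down, left or right of the dispenser. Collar 44 mm wide, 24.5 mm tall; above it a round neck 26 mm across to grip, up to 64 mm above the mouth.
- cap: the same cap, origin at the centre of its mouth (21 mm across; the inside is 20.5 mm deep). Slid onto the stem, its lip rides over the sprung balls with some 4 to 8 N (the button may dip a little) and snaps behind them; the tip then meets the cap's inner roof, with cap_grip 25.5 mm from stem_tip along the stem (up to 2 mm more when not pushed).
- ring_cone: white ceramic ring cone, 72 mm across, 82 mm tall; origin under its centre. Leave alone.
- magnifier: round magnifier lying flat, 80 mm lens in a dark frame, 100 mm handle along its -x; origin under the lens. Leave alone.
- comb: red acrylic comb lying flat, 160 mm along its y, 34 mm wide; origin under its middle. Leave alone.
- hair_clip: stainless hair clip, 65 x 14 x 12 mm; origin under its middle. Leave alone.
- tumbler: blue ceramic tumbler, 72 mm across, 100 mm tall; origin under its centre. Leave alone.
- soap_dish: round white soap dish, 96 mm, with a green soap bar; origin under its centre. Leave alone.
- lotion: white lotion bottle, 56 mm across, 130 mm tall; origin under its centre. Leave alone.
Not all that is in view belongs to the job. Of the things that look like the cap, the middle-sized one is meant. What is shaped like the part that bears lid but purple is not meant.

How it is judged:
By the outcome, as a careful person would: the job done as asked, in the order asked, and still so for the second after the job is handed in, while the arm keeps its last pose, push and grip.
It also fails if it takes over 61 s, if anything falls off the work surface, if the arm or the gripper's body presses on something with over 40 N, if the wrist force passes 120 N, or if a joint passes its speed limit or range.

ROBOT

A 6-joint arm with a two-finger parallel gripper is mounted at the origin on the work surface. World frame = base frame: x ahead of the robot, y to its left, z up, the work surface at z = 0. Lengths are in m, angles in rad, forces in N, time in s.
With the tool pointing down it reaches from about 0.35 to 0.775 m from the base axis. Payload 7.3 kg.
Tool frame: the origin (TCP) lies midway between the tips of the shut fingers; the grasp point (between the pads) lies 19 mm behind it (robot.grasp_offset is the z of the grasp point in the tool frame, in m); z points along the fingers, y is the direction in which the jaws open and shut (so a half turn about z gives the same grasp; the last joint's range is limited). The gripper opens to 92 mm and grips with 3 to 60 N. Pads are 19 mm wide; open, the fingers measure 130 mm over their backs; the gripper's body (75 mm by 190 mm) begins 47 mm behind the grasp point.
Start: joints at [1.106, 0.342, 1.524, -0, 1.275, -0.146], TCP at [0.165, 0.499, 0.227] pointing down, gripper open.
Joint ranges: [-2.53, 2.53], [-0.77, 2.02], [0.04, 2.7], [-1, 4.14], [0.28, 2.66], [-3.11, 3.11]. Speed limits (rad/s): [2.57, 2.57, 3.14, 3.14, 3.14, 3.14].

INTERFACE

Orientations are given as [roll, pitch, yaw] about the fixed x, y, z axes, in that order (R = Rz(yaw) Ry(pitch) Rx(roll)).
In Python, from cell import observe, imaging, workorder, robot gives the robot as it stands. The module is installed in compiled form; this text tells all that it offers.
- The arm moves only by the tool send_rows, never from a script. Its argument "series" is a list of rows, each a list of 7 numbers: the shift along the tool's x, y, z in m, then the turn, a rotation vector about the tool's x, y, z in rad, then the closure, from 0 (fully open) to 1 (shut). A call has 1 to 5 rows; each row shifts and turns the commanded pose from where the row before left it, along the tool's axes as they then stand; what a row does not reach is not made up. A row lasts 1/12 s, in which the tool goes at most 41.7 mm and 7.16 degrees, less where a joint would pass 70% of its speed; a pose out of reach is approached as far as the arm can. A call is refused whole if a number of a shift passes 0.0417 or a number of a turn 0.125, either way. A call with a gripper value outside its range is refused whole. The fingers move at their own pace and stop on an object; "newtons" is the grip in N (left out, the last holds). Time passes only in rows, so rows that do not move let the fingers close. It gives the time, the measured TCP pose, the force and the opening at its end, in the units of the state.
- observe(): the state, without advancing time (a new reading comes with each control period).
- imaging.read_camera(name): name is "side" or "top" or "wrist"; returns a dict with "color" (420x560x3 uint8, red, green, blue), "range_z" (420x560 float32, m along the optical axis (not along the pixel's ray), 0 where there is no reading), "vfov" (degrees; the focal length in pixels is half the picture's height over the tangent of half this angle, whatever the lens; pixels are square), "cx", "cy" (the principal point, pixels), "T" (4x4, takes a point from camera to world coordinates). Camera axes: x right, y down, z forward; pixel columns grow to the right and rows downward; lengths in m; the calibration is good to about 2 mm. A picture is of the moment at which its call begins.
- workorder.hand_in(): hands the job in, once; it reports no verdict.
The state is a dict: "time": time; "qpos": joint angles; "qvel": joint speeds; "joint_efforts": joint torques, N m; "tool_pos": TCP position; "tool_rot": TCP orientation; "contact_force": force on the tool from outside, world axes, zero at the start; "torque": the same for the moment, N m; "opening": finger opening in m.
Only numpy, scipy, OpenCV 4.12 (cv2) and the standard library are available. Lean on these libraries where they do the work, as an engineer would, in place of code of your own. Each camera call takes 0.05 s, during which the arm holds its last target.

## Working session

There is one attempt and no reset: what is moved stays moved. The work goes in short steps, Python scripts to look and compute and a tool call to move; the robot and the scene stay as the last step left them, time stands still between calls to the robot, and variables do not carry over. Pictures are saved under pics/ and viewed, and the job is handed in when it is done.

Besides the shell and the picture viewer there is one more tool, called after "Emit:" as name(argument=value, ...) on one line, values as JSON. send_rows: Moves the arm, as the interface text tells. Its arguments: {"type":"object","properties":{"series":{"type":"array","items":{"type":"array","items":{"type":"number"}}},"newtons":{"type":"number"}},"required":["series"]}

```bash
mkdir -p pics
cat > h.py <<'E'
import numpy as np, cv2
from cell import observe, imaging, workorder, robot
def grab(n,fn):
    d=imaging.read_camera(n); cv2.imwrite(fn,d['color'][:,:,::-1]); np.savez(fn[:-4]+'_%s.npz'%n,**d); return d
def cloud(d):
    z=d['range_z']; f=(z.shape[0]/2)/np.tan(np.radians(d['vfov'])/2)
    v,u=np.mgrid[:z.shape[0],:z.shape[1]]
    P=np.stack([(u-d['cx'])/f*z,(v-d['cy'])/f*z,z,np.ones_like(z)],-1)@d['T'].T
    P=P[...,:3]; P[z==0]=np.nan; return P
E
python3 - <<'E'
from h import *
for n in ['side','top','wrist']:
    d=grab(n,'pics/%s0.png'%n); print(n,d['vfov'],d['cx'],d['cy'],d['T'].round(3).tolist())
print(observe(), robot.grasp_offset)
E
```

```text
side 49.68448911914389 284.23415239845633 210.58730645033793 [[-0.989, -0.079, 0.126, 0.417], [-0.147, 0.635, -0.758, 0.817], [-0.02, -0.768, -0.64, 0.82], [0.0, 0.0, 0.0, 1.0]]
top 55.89178821946097 275.26170805665544 211.12088108279033 [[0.006, -0.998, 0.069, 0.474], [-1.0, -0.006, 0.004, -0.037], [-0.003, -0.069, -0.998, 1.111], [0.0, 0.0, 0.0, 1.0]]
wrist 70.88829593480915 277.5620245627824 212.78162869581755 [[0.313, 0.906, 0.284, 0.09], [0.95, -0.298, -0.095, 0.523], [-0.001, 0.299, -0.954, 0.384], [0.0, 0.0, 0.0, 1.0]]
{'time': 0.15, 'qpos': array([ 1.10596174e+00,  3.42563319e-01,  1.52477472e+00, -5.81294213e-05,
        1.27538156e+00, -1.45996092e-01]), 'qvel': array([ 0.00044594, -0.00051287, -0.00134087,  0.00039331, -0.00075512,
       -0.00150105]), 'joint_efforts': array([ 1.33465513e-03, -4.31466579e+01, -2.44354033e+01,  7.18387356e-02,
        5.36657288e-02, -9.34903142e-05]), 'tool_pos': array([0.1644302 , 0.49827849, 0.22621226]), 'tool_rot': array([-3.14046960e+00, -1.08945700e-04,  2.82277105e+00]), 'contact_force': array([ 0.39526236, -1.05195797,  0.53532976]), 'torque': array([-0.00293794, -0.0146704 ,  0.02998136]), 'opening': 0.09198878374436713} -0.0188
```

View pics/top0.png

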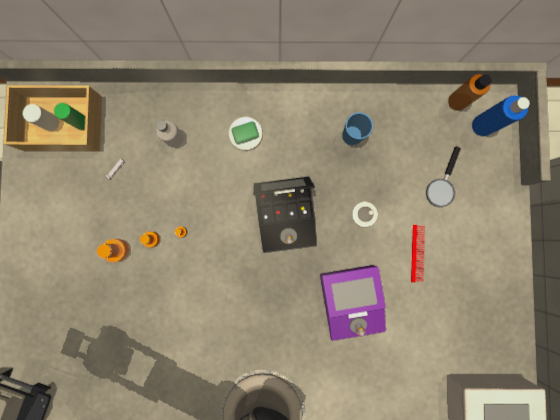

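View pics/side0.png

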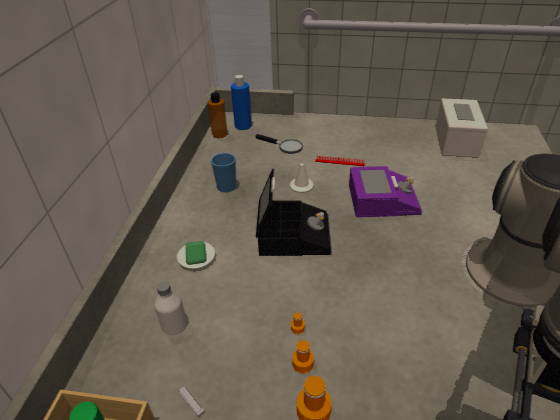

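View pics/wrist0.png

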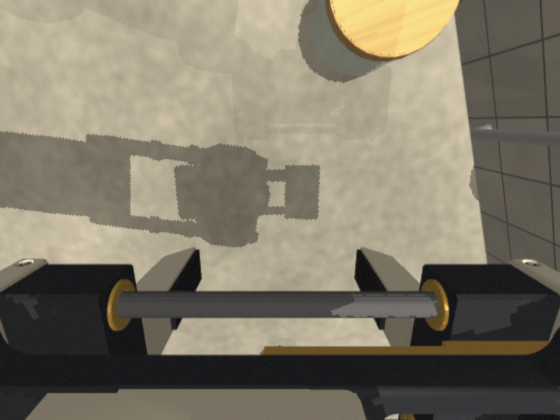

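The top view shows the black dispenser around (287,215), its open lid around (287,186), and the stem at (289,237). The three orange caps are at (112,250), (149,240) and (181,232); the middle one is the target. The purple decoy is at (355,300).

```bash
cat > m.py <<'E'
from h import *
for n in ['top','side']:
    d=dict(np.load('pics/%s0_%s.npz'%(n,n))); P=cloud(d)
    c=d['color'].astype(int); R,G,B=c[...,0],c[...,1],c[...,2]
    m=((R>150)&(R-B>110)&(G<0.75*R)&(R-G>60)).astype(np.uint8)
    k,lab,st,ce=cv2.connectedComponentsWithStats(m)
    for i in range(1,k):
        if st[i,4]<40: continue
        p=P[lab==i]; p=p[~np.isnan(p[:,0])]
        zt=np.percentile(p[:,2],98); t=p[p[:,2]>zt-0.006]
        print(n,ce[i].round(),st[i],'zmax',zt.round(4),'top mean',t.mean(0).round(4),'ext',np.ptp(p,0).round(3), 'mid',((p.max(0)+p.min(0))/2).round(4))
    print('floor z',np.nanmedian(P[330:400,150:220,2]) if n=='top' else np.nanmedian(P[300:330,380:420,2]))
    # dispenser: points higher than floor
    if n=='top': r=(slice(165,265),slice(235,335))
    else: r=(slice(160,265),slice(245,345))
    Q=P[r]; 
    hm=np.nan_to_num(Q[...,2]); 
    vis=cv2.applyColorMap(np.clip(hm/0.18*255,0,255).astype(np.uint8),cv2.COLORMAP_JET)
    cr=d['color'][r][:,:,::-1]
    cv2.imwrite('pics/disp_%s.png'%n,cv2.resize(np.hstack([cr,vis]),None,fx=4,fy=4,interpolation=cv2.INTER_NEAREST)[:600])
E
python3 m.py
```

```text
top [477.  86.] [470  75  20  19 132] zmax 0.1314 top mean [ 0.8625 -0.5441  0.1285] ext [0.049 0.049 0.008] mid [ 0.8678 -0.5498  0.1279]
top [415. 254.] [411 225  13  57 342] zmax 0.0067 top mean [ 0.4344 -0.4223  0.0035] ext [0.155 0.039 0.013] mid [ 0.4359 -0.4287  0.0023]
top [180. 231.] [175 227  11  10  79] zmax 0.046 top mean [0.4903 0.2293 0.0437] ext [0.025 0.024 0.036] mid [0.491  0.2269 0.0297]
top [148. 239.] [140 232  18  15 173] zmax 0.0667 top mean [0.4693 0.3121 0.0634] ext [0.039 0.056 0.072] mid [0.4698 0.319  0.0323]
top [111. 250.] [ 97 239  28  23 376] zmax 0.0947 top mean [0.4389 0.4062 0.0919] ext [0.06  0.088 0.099] mid [0.4394 0.4197 0.0461]
floor z -0.0006337695622882222
side [340. 162.] [316 159  49   6  95] zmax 0.007 top mean [ 0.4367 -0.4162  0.0034] ext [0.155 0.024 0.009] mid [ 0.4363 -0.4162  0.0032]
side [297. 316.] [294 313   8   6  40] zmax 0.046 top mean [0.4919 0.2333 0.0444] ext [0.015 0.014 0.005] mid [0.4914 0.2329 0.0442]
side [297. 325.] [291 320  14  10  57] zmax 0.0199 top mean [0.4914 0.2389 0.0173] ext [0.028 0.029 0.007] mid [0.4913 0.235  0.0167]
side [303. 345.] [297 340  13  11 106] zmax 0.0664 top mean [0.4708 0.3161 0.064 ] ext [0.023 0.024 0.006] mid [0.4705 0.3148 0.0644]
side [303. 360.] [293 351  21  16 150] zmax 0.0269 top mean [0.4694 0.323  0.0243] ext [0.041 0.036 0.007] mid [0.4703 0.3194 0.0246]
side [314. 385.] [305 376  20  20 313] zmax 0.0953 top mean [0.4397 0.4106 0.0925] ext [0.034 0.035 0.007] mid [0.4398 0.4095 0.0924]
side [313. 407.] [297 390  35  29 434] zmax 0.038 top mean [0.4395 0.4199 0.0354] ext [0.062 0.055 0.008] mid [0.4395 0.4136 0.0349]
floor z -0.0004940156701693232
```

View pics/disp_top.png

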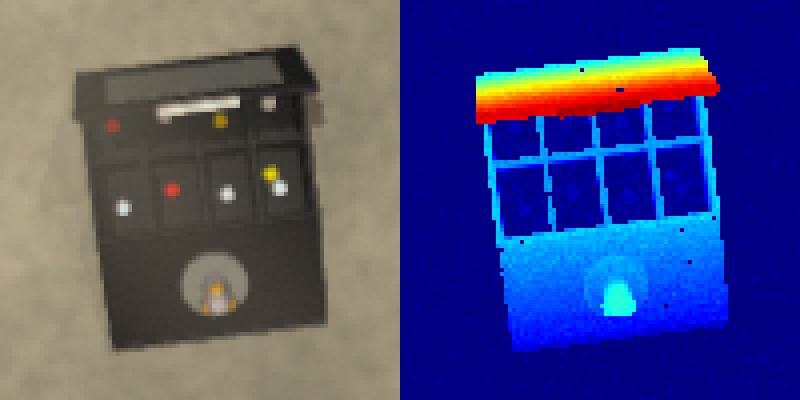

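View pics/disp_side.png

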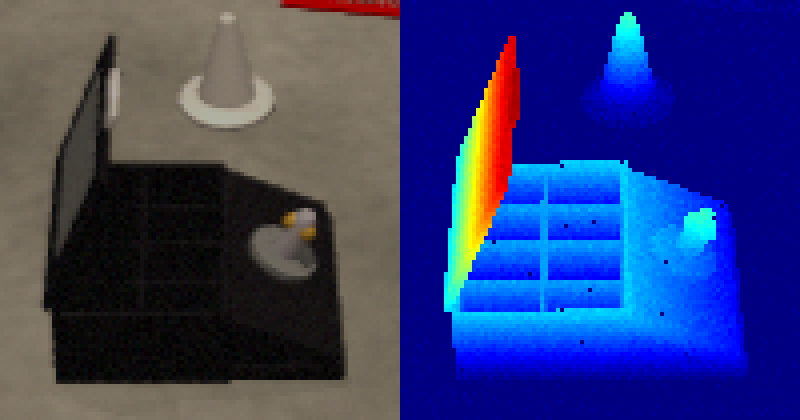

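```bash
cat > m2.py <<'E'
from h import *
import sys
tag=sys.argv[1] if len(sys.argv)>1 else '0'
pts=[];src=[];col=[]
for i,n in enumerate(['top','side']):
    d=dict(np.load('pics/%s%s_%s.npz'%(n,tag,n))); P=cloud(d)
    m=(P[...,0]>0.38)&(P[...,0]<0.72)&(P[...,1]>-0.2)&(P[...,1]<0.08)&(P[...,2]>0.012)
    pts.append(P[m]);src.append(np.full(m.sum(),i));col.append(d['color'][m])
pts=np.vstack(pts);src=np.hstack(src);col=np.vstack(col)
def rplane(p,it=400,tol=0.002,cond=None):
    rng=np.random.default_rng(0);best=None
    for _ in range(it):
        a=p[rng.choice(len(p),3,False)];n=np.cross(a[1]-a[0],a[2]-a[0]);L=np.linalg.norm(n)
        if L<1e-6: continue
        n/=L
        if cond and not cond(n): continue
        k=abs((p-a[0])@n)<tol
        if best is None or k.sum()>best.sum(): best=k
    c=p[best].mean(0);n=np.linalg.svd(p[best]-c)[2][2]
    if n[2]<0:n=-n
    return c,n,best
for s in (0,1):
    p=pts[src==s]
    print('src',s,len(p))
    f=p[(p[:,2]<0.07)&(p[:,0]<0.52)]
    c,n,k=rplane(f,cond=lambda n:0.8<abs(n[2])<0.97)
    print(' slope',c.round(4),n.round(3),'tilt',np.degrees(np.arccos(n[2])),'yaw',np.degrees(np.arctan2(-n[1],-n[0])),k.sum(),'zrange',f[k][:,2].min(),f[k][:,2].max())
    h=(p-c)@n
    loc=(h>0.012)&(p[:,0]<0.52)&(p[:,2]<0.12)
    q=p[loc]; print(' stem n',len(q),'hmax',np.percentile(h[loc],[50,90,98]).round(4))
    t=h>np.percentile(h[loc],98)-0.004
    tp=p[t&loc]; print(' tip',tp.mean(0).round(4),len(tp),np.ptp(tp,0).round(4))
    l=p[p[:,2]>0.078]
    l=l[(l[:,0]>0.52)]
    c,n,k=rplane(l)
    print(' lid',c.round(4),n.round(3),'tilt',np.degrees(np.arccos(n[2])),'yaw',np.degrees(np.arctan2(n[1],n[0])),k.sum(),len(l),'zmax',l[k][:,2].max())
    # rim
    r=p[(abs(p[:,2]-0.06)<0.003)]; 
    rect=cv2.minAreaRect((r[:,:2]*1000).astype(np.float32)); print(' rim',rect)
    a=p[(p[:,2]<0.07)]; print(' foot',cv2.minAreaRect((a[:,:2]*1000).astype(np.float32)))
E
python3 m2.py
```

```text
src 0 2803
 slope [ 0.4827 -0.0679  0.039 ] [-0.422 -0.061  0.905] tilt 25.23313128144343 yaw 8.16245767872445 885 zrange 0.019383706063130557 0.06003485779398088
 stem n 92 hmax [0.0365 0.0665 0.0754]
 tip [ 0.3817 -0.192   0.0666] 6 [0.0004 0.0125 0.0045]
 lid [ 0.6036 -0.0526  0.1313] [0.918 0.122 0.378] tilt 67.80860532135056 yaw 7.592653140654874 616 669 zmax 0.175419324797901
 rim ((497.8362121582031, -77.83161926269531), (292.38330078125, 159.1160125732422), 18.27000617980957)
 foot ((501.0337829589844, -86.94656372070312), (266.1469421386719, 190.8767852783203), 7.754786014556885)
src 1 3856
 slope [ 0.483  -0.0509  0.0392] [-0.419 -0.057  0.906] tilt 24.99651326726567 yaw 7.7748257555230404 662 zrange 0.020545181263246448 0.059852834716279335
 stem n 126 hmax [0.0345 0.0665 0.0747]
 tip [ 0.3822 -0.1893  0.0654] 11 [0.006  0.0207 0.0038]
 lid [ 0.6041 -0.0367  0.1283] [0.917 0.132 0.376] tilt 67.94371207014161 yaw 8.199260927744291 468 536 zmax 0.1739042191492991
 rim ((498.6728820800781, -74.55290222167969), (294.76922607421875, 160.42794799804688), 19.03653907775879)
 foot ((494.9144592285156, -69.45513916015625), (296.99774169921875, 176.80908203125), 18.18779754638672)
```

```bash
cat > m3.py <<'E'
from h import *
psi=np.radians(7.95); lx=np.array([np.cos(psi),np.sin(psi),0]); ly=np.array([-lx[1],lx[0],0]); O=np.array([.483,-.06,0])
ax=-np.sin(.4363)*lx+np.array([0,0,np.cos(.4363)])  # stem out
up=np.cos(.4363)*lx+np.array([0,0,np.sin(.4363)])
for n in ['top','side']:
    d=dict(np.load('pics/%s0_%s.npz'%(n,n))); P=cloud(d)
    q=P-O; a=q@lx; b=q@ly; z=P[...,2]
    with np.errstate(invalid='ignore'):
        box=(a>-.12)&(a<.2)&(abs(b)<.11)&(z>.01)
        rim=box&(abs(z-.06)<.003)&(a>0)
        print(n,'rim a',np.percentile(a[rim],[1,99]).round(4),'b',np.percentile(b[rim],[1,99]).round(4), 'z',np.median(z[rim]))
        slp=box&(a<.03)&(z<.065)
        print('  slope a',np.percentile(a[slp],[0.5,99]).round(4),'b',np.percentile(b[slp],[.5,99.5]).round(4))
        h=(P-np.array([.483,-.06,.0391]))@ax; s=(P-np.array([.483,-.06,.0391]))@up
        st=box&(a<.03)&(h>.004)
        for lo,hi in [(.002,.005),(.005,.009),(.01,.015),(.015,.02),(.02,.025),(.025,.03),(.03,.034),(.034,.038),(.038,.042),(.042,.046)]:
            k=box&(a<.05)&(h>lo)&(h<hi)&(abs(b)<.035)
            if k.sum(): print('   h',lo,k.sum(),'s',s[k].min().round(4),s[k].max().round(4),'b',b[k].min().round(4),b[k].max().round(4))
        lid=box&(z>.08)&(a>.06)
        print('  lid b',np.percentile(b[lid],[1,99]).round(4),'a',a[lid].min().round(4),a[lid].max().round(4),'zmax',np.percentile(z[lid],99.5))
E
python3 m3.py
```

```text
top rim a [0.0319 0.1471] b [-0.0835  0.0657] z 0.059228718239918265
  slope a [-0.1185  0.0294] b [-0.1022  0.0654]
   h 0.002 131 s -0.0358 0.0414 b -0.034 0.0343
   h 0.005 102 s -0.0209 0.0418 b -0.0334 0.0308
   h 0.01 13 s -0.0119 0.0102 b -0.0267 0.0115
   h 0.015 2 s 0.0068 0.0075 b -0.0101 -0.0075
   h 0.02 4 s 0.0035 0.0073 b -0.0148 -0.0015
   h 0.025 4 s -0.0046 0.0093 b -0.0167 0.0026
   h 0.03 12 s -0.0083 0.0101 b -0.0185 -0.0003
   h 0.034 23 s -0.0097 0.0088 b -0.0181 0.0008
   h 0.038 15 s -0.0072 0.0047 b -0.0156 -0.0027
  lid b [-0.0813  0.0635] a 0.0992 0.1409 zmax 0.17472913929011114
side rim a [0.0334 0.1478] b [-0.0812  0.0713] z 0.05922528661032378
  slope a [-0.1186  0.0296] b [-0.1044  0.0719]
   h 0.002 64 s -0.0319 0.0421 b -0.0316 0.0336
   h 0.005 86 s -0.0213 0.0419 b -0.0261 0.0194
   h 0.01 12 s -0.0061 0.0084 b -0.0096 0.0041
   h 0.015 11 s -0.0071 0.0078 b -0.0071 0.0041
   h 0.02 9 s -0.0057 0.0082 b -0.0035 0.003
   h 0.025 9 s -0.0055 0.0094 b -0.0042 0.005
   h 0.03 17 s -0.0077 0.0121 b -0.0051 0.0075
   h 0.034 17 s -0.0062 0.011 b -0.0133 0.0033
   h 0.038 8 s -0.0042 0.0059 b -0.0113 -0.0005
  lid b [-0.0774  0.0701] a 0.1008 0.1436 zmax 0.17379737828785874
```

```bash
cat >> h.py <<'E'
from scipy.spatial.transform import Rotation as Ro
psi=np.radians(7.95); lx=np.array([np.cos(psi),np.sin(psi),0]); ly=np.array([-lx[1],lx[0],0]); O=np.array([.483,-.06,0])
def W(a,b,z): return O+a*lx+b*ly+np.array([0,0,z])
def down(ang): # tool y at world angle ang, z down
    y=np.array([np.cos(ang),np.sin(ang),0]); z=np.array([0,0,-1.]); return Ro.from_matrix(np.stack([np.cross(y,z),y,z],1))
def plan(wps,cl,ndig=4,start=None):
    s=observe() if start is None else None
    p=s['tool_pos'] if s else start[0]; R=Ro.from_euler('xyz',s['tool_rot']) if s else start[1]
    rows=[]
    for tp,TR,maxs in wps:
        rv=(R.inv()*TR).as_rotvec(); d=tp-p
        n=max(1,int(np.ceil(max(np.linalg.norm(d)/maxs,np.linalg.norm(rv)/.118))))
        p0=p.copy(); R0=R
        for i in range(n):
            sh=R.inv().apply(p0+d*(i+1)/n-p); tr=rv/n
            sh=sh.round(ndig); tr=tr.round(4)
            rows.append(list(sh)+list(tr)+[cl]); p=p+R.apply(sh); R=R*Ro.from_rotvec(tr)
    for i in range(0,len(rows),5):
        print('[' + ','.join('['+','.join('%g'%x for x in r)+']' for r in rows[i:i+5])+']')
    print('end',p.round(4),R.as_euler('xyz').round(4),len(rows))
E
python3 - <<'E'
from h import *
D=down(psi)
plan([(W(.19,-.007,.235),D,.038)],1)
E
```

```text
[[-0.0326,-0.0176,-0.0004,-0.0001,0,0.0557,1],[-0.0334,-0.0158,-0.0004,-0.0001,0,0.0557,1],[-0.0344,-0.0139,-0.0005,-0.0001,0,0.0557,1],[-0.035,-0.012,-0.0004,-0.0001,0,0.0557,1],[-0.0356,-0.01,-0.0004,-0.0001,0,0.0557,1]]
[[-0.0362,-0.008,-0.0005,-0.0001,0,0.0557,1],[-0.0365,-0.006,-0.0004,-0.0001,0,0.0557,1],[-0.0368,-0.0039,-0.0004,-0.0001,0,0.0557,1],[-0.037,-0.0019,-0.0005,-0.0001,0,0.0557,1],[-0.037,0.0002,-0.0004,-0.0001,0,0.0557,1]]
[[-0.037,0.0022,-0.0004,-0.0001,0,0.0557,1],[-0.0367,0.0043,-0.0004,-0.0001,0,0.0557,1],[-0.0365,0.0064,-0.0005,-0.0001,0,0.0557,1],[-0.0361,0.0083,-0.0004,-0.0001,0,0.0557,1],[-0.0355,0.0104,-0.0004,-0.0001,0,0.0557,1]]
[[-0.0349,0.0123,-0.0005,-0.0001,0,0.0557,1],[-0.0342,0.0142,-0.0004,-0.0001,0,0.0557,1],[-0.0333,0.0161,-0.0004,-0.0001,0,0.0557,1],[-0.0324,0.018,-0.0004,-0.0001,0,0.0557,1],[-0.0313,0.0197,-0.0005,-0.0001,0,0.0557,1]]
end [ 0.6721 -0.0406  0.235 ] [ 3.1406 -0.      1.7088] 20
```

Emit:
send_rows(series=[[-0.033,-0.018,0,0,0,0.056,1],[-0.033,-0.016,0,0,0,0.056,1],[-0.034,-0.014,-0.001,0,0,0.056,1],[-0.035,-0.012,0,0,0,0.056,1],[-0.036,-0.01,-0.001,0,0,0.056,1]], newtons=30)

```text
time: 0.57
tool_pos: [0.2917, 0.3616, 0.2285]
tool_rot: [-3.141, -0.0, 2.541]
contact_force: [0.6, -0.2, 0.1]
opening: 0.063
```

Emit:
send_rows(series=[[-0.036,-0.008,0,0,0,0.056,1],[-0.0365,-0.006,-0.001,0,0,0.056,1],[-0.037,-0.004,0,0,0,0.056,1],[-0.037,-0.002,-0.001,0,0,0.056,1],[-0.037,0,0,0,0,0.056,1]])

```text
time: 0.98
tool_pos: [0.4184, 0.2262, 0.2308]
tool_rot: [3.141, -0.0, 2.26]
contact_force: [0.3, 1.2, 0.4]
opening: 0.0297
```

Emit:
send_rows(series=[[-0.037,0.002,0,0,0,0.056,1],[-0.037,0.004,-0.001,0,0,0.056,1],[-0.0365,0.006,0,0,0,0.056,1],[-0.036,0.008,-0.001,0,0,0.056,1],[-0.0355,0.01,-0.001,0,0,0.056,1]])

```text
time: 1.4
tool_pos: [0.5435, 0.09, 0.2334]
tool_rot: [-3.141, -0.0, 1.98]
contact_force: [1.1, 0.0, 0.6]
opening: 0.0011
```

Emit:
send_rows(series=[[-0.035,0.012,0,0,0,0.056,1],[-0.034,0.014,-0.001,0,0,0.056,1],[-0.033,0.016,0,0,0,0.056,1],[-0.032,0.018,-0.001,0,0,0.056,1],[-0.031,0.02,0,0,0,0.056,1]])

```text
time: 1.82
tool_pos: [0.6692, -0.0444, 0.2355]
tool_rot: [-3.141, -0.0, 1.7]
contact_force: [0.7, 1.1, 1.0]
opening: 0.0006
```

Run:
```python
from h import *
grab('wrist','pics/w1.png'); s=observe(); print({k:np.round(s[k],4).tolist() for k in ['time','tool_pos','tool_rot','contact_force','opening','qpos']})
```

```text
{'time': 1.8667, 'tool_pos': [0.6725, -0.0502, 0.2337], 'tool_rot': [3.141, 0.0027, 1.6921], 'contact_force': [-4.671, -3.5089, -1.5303], 'opening': 0.0004, 'qpos': [-0.1868, 0.6248, 1.0395, -0.0024, 1.476, -0.3079]}
```

View pics/w1.png

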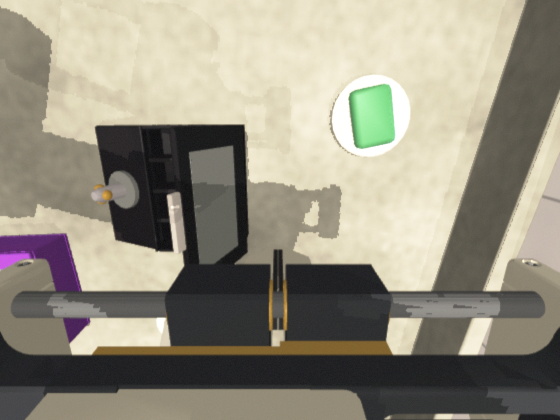

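The wrist view shows the dispenser at (175,185), its tab at (176,222) and the stem at (100,192). The shut fingers are behind the lid and clear of it.

Run:
```python
from h import *
D=down(psi)
H=.1427
def tgt(th,r=.095,w=.019):
    t=np.radians(th); return W(H-r*np.cos(t)+.006*np.sin(t)+w,-.007,.061+r*np.sin(t)+.006*np.cos(t))
plan([(W(.165,-.007,.152),D,.03)]+[(tgt(t),D,.025) for t in (67,55,42,29,16,5,0)],1)
```

```text
[[0.0031,-0.0081,0.0272,0.0002,0.0009,-0.0058,1],[0.0031,-0.008,0.0272,0.0002,0.0009,-0.0058,1],[0.0031,-0.0081,0.0273,0.0002,0.0009,-0.0058,1],[0,-0.0174,0.0006,-0,0,-0,1],[0,-0.0175,0.0006,-0,0,-0,1]]
[[0,-0.018,0.0085,-0,0,-0.0001,1],[0,-0.017,0.0132,-0,0,0,1],[0,-0.0136,0.0168,-0,0,0,1],[0,-0.0094,0.0193,-0,0,0,1],[0,-0.0045,0.0177,-0,0,0,1]]
[[0,-0.0009,0.0083,-0,0,0,1]]
end [ 0.55   -0.0578  0.067 ] [-3.1415  0.      1.7096] 11
```

Emit:
send_rows(series=[[0.003,-0.008,0.027,0,0,-0.006,1],[0.003,-0.008,0.027,0,0,-0.006,1],[0.003,-0.008,0.027,0,0,-0.006,1],[0,-0.017,0.001,0,0,0,1],[0,-0.017,0.001,0,0,0,1]])

```text
time: 2.28
tool_pos: [0.6079, -0.0419, 0.1497]
tool_rot: [-3.137, -0.002, 1.721]
contact_force: [2.7, 0.5, -0.9]
opening: 0.0003
```

Emit:
send_rows(series=[[0,0,0,0,0,0,1]])

```text
time: 2.37
tool_pos: [0.6069, -0.0423, 0.1515]
tool_rot: [-3.137, -0.001, 1.721]
contact_force: [0.8, -0.6, 0.0]
opening: 0.0001
```

Run:
```python
from h import *
grab('side','pics/s2.png'); s=observe(); print({k:np.round(s[k],4).tolist() for k in ['time','tool_pos','tool_rot','contact_force','opening']})
p=s['tool_pos']-O; print(p@lx,p@ly)
```

```text
{'time': 2.4167, 'tool_pos': [0.6089, -0.0423, 0.1525], 'tool_rot': [-3.1404, -0.0005, 1.7203], 'contact_force': [-0.7055, 1.0482, 0.4582], 'opening': 0.0004}
0.12710535172035817 7.740372359070193e-05
```

View pics/s2.png

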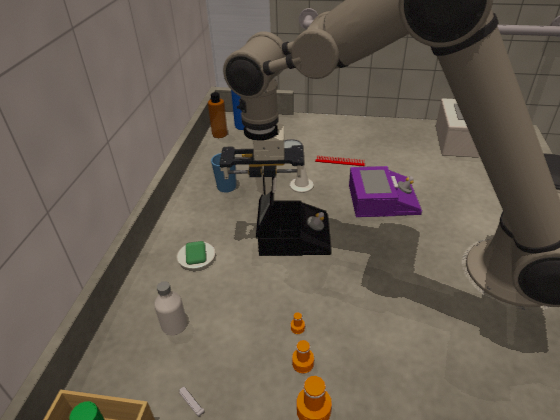

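The side view shows the fingers at (267,187), thin and just behind the lid. No contact force shows yet.

Run:
```python
from h import *
D=down(psi)
H=.1427
def tgt(th,r=.092,w=.006):
    t=np.radians(th); return W(H-r*np.cos(t)+.006*np.sin(t)+w,-.004,.061+r*np.sin(t)+.006*np.cos(t))
plan([(tgt(t),D,.025) for t in (62,52,42,32,23,15,8,3,0)],1)
```

```text
[[-0.0039,-0.0163,0.0075,-0.0012,-0.0005,0.0108,1],[-0,-0.0141,0.0078,-0,-0,-0,1],[-0,-0.0124,0.0102,-0,-0,-0,1],[-0,-0.0105,0.0122,-0,-0,-0,1],[-0,-0.0075,0.0123,-0,-0,-0,1]]
[[-0,-0.005,0.0119,-0,-0,-0,1],[-0,-0.0029,0.0109,-0,-0,-0,1],[-0,-0.0013,0.0079,-0,-0,-0,1],[-0,-0.0004,0.0048,-0,-0,-0,1]]
end [ 0.5397 -0.0561  0.067 ] [-3.1416 -0.      1.7095] 9
```

Emit:
send_rows(series=[[-0.004,-0.016,0.0075,0,0,0.011,1],[0,-0.007,0.004,0,0,0,1],[0,-0.007,0.004,0,0,0,1],[0,-0.006,0.005,0,0,0,1],[0,-0.006,0.005,0,0,0,1]])

```text
time: 2.83
tool_pos: [0.5696, -0.0524, 0.1274]
tool_rot: [3.14, 0.001, 1.71]
contact_force: [2.1, 1.0, 0.0]
opening: 0.0007
```

Emit:
send_rows(series=[[0,-0.005,0.006,0,0,0,1],[0,-0.005,0.006,0,0,0,1],[0,-0.004,0.006,0,0,0,1],[0,-0.0035,0.006,0,0,0,1],[0,0,0,0,0,0,1]])

```text
time: 3.25
tool_pos: [0.5501, -0.0545, 0.1017]
tool_rot: [-3.139, -0.001, 1.71]
contact_force: [0.4, -0.1, 0.7]
opening: 0.0004
```

Run:
```python
from h import *
grab('side','pics/s3.png'); s=observe(); print({k:np.round(s[k],4).tolist() for k in ['time','tool_pos','tool_rot','contact_force','opening']})
p=s['tool_pos']-O; print(p@lx,p@ly)
```

```text
{'time': 3.3, 'tool_pos': [0.5507, -0.0545, 0.1023], 'tool_rot': [-3.1397, -0.0009, 1.7096], 'contact_force': [0.0083, 0.5257, 0.3402], 'opening': 0.0006}
0.06777440886848925 -0.003953018798950935
```

View pics/s3.png

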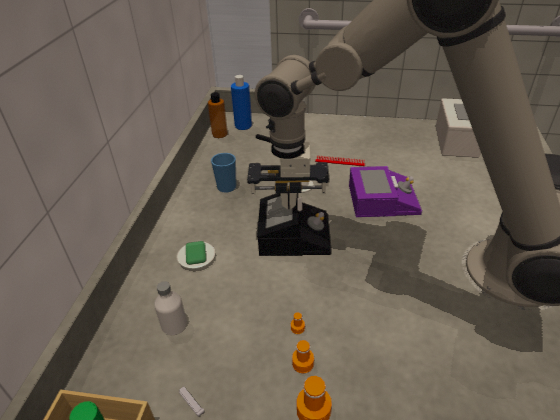

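The side view shows the lid following the fingers, now at about 23° with the fingers at (290,200). I'll continue down.

Emit:
send_rows(series=[[0,-0.003,0.007,0,0,0,1],[0,-0.002,0.008,0,0,0,1],[0,-0.0015,0.007,0,0,0,1],[0,-0.001,0.006,0,0,0,1],[0,0,0.004,0,0,0,1]])

```text
time: 3.72
tool_pos: [0.5433, -0.0556, 0.0701]
tool_rot: [-3.14, -0.001, 1.71]
contact_force: [-1.1, 0.5, -0.0]
opening: 0.0003
```

Emit:
send_rows(series=[[0,0,0.003,0,0,0,1],[0,0,0.001,0,0,0,1],[0,0,0,0,0,0,1]])

```text
time: 3.97
tool_pos: [0.544, -0.0557, 0.0671]
tool_rot: [-3.141, -0.0, 1.71]
contact_force: [-0.6, 1.1, 0.6]
opening: 0.0003
```

Emit:
send_rows(series=[[0,0,0.001,0,0,0,1],[0,0,0.001,0,0,0,1],[0,0,0,0,0,0,1]])

```text
time: 4.22
tool_pos: [0.5444, -0.0557, 0.0666]
tool_rot: [3.14, 0.0, 1.71]
contact_force: [-3.4, 0.5, 10.3]
opening: 0.0002
```

Emit:
send_rows(series=[[0,0,0.001,0,0,0,1],[0,0,0,0,0,0,1]])

```text
time: 4.38
tool_pos: [0.5445, -0.0557, 0.0665]
tool_rot: [3.14, 0.001, 1.71]
contact_force: [-5.3, 1.7, 17.3]
opening: 0.0005
```

Run:
```python
from h import *
D=down(psi)
plan([(np.array([.5445,-.0557,.12]),D,.03),(W(-.017,-.025,.2),D,.04)],1)
```

```text
[[0,0.0001,-0.0268,0.0009,0.0004,0.0002,1],[0,0,-0.0267,0.0009,0.0004,0.0002,1],[-0.0069,-0.0262,-0.0267,0,-0,0,1],[-0.0069,-0.0261,-0.0266,0,-0,0,1],[-0.0069,-0.0262,-0.0267,0,-0,0,1]]
end [ 0.4696 -0.0871  0.2   ] [ 3.1415e+00 -1.0000e-04  1.7096e+00] 5
```

Emit:
send_rows(series=[[0,0,-0.027,0,0,0,1],[0,0,-0.027,0,0,0,1],[-0.007,-0.026,-0.027,0,0,0,1],[-0.007,-0.026,-0.027,0,0,0,1],[-0.007,-0.026,-0.027,0,0,0,1]])

```text
time: 4.8
tool_pos: [0.4688, -0.0874, 0.2003]
tool_rot: [3.141, 0.0, 1.711]
contact_force: [0.7, 0.3, -0.1]
opening: 0.0005
```

Emit:
send_rows(series=[[0,0,0,0,0,0,1],[0,0,0,0,0,0,1]])

```text
time: 4.97
tool_pos: [0.4701, -0.088, 0.2011]
tool_rot: [3.137, 0.002, 1.708]
contact_force: [0.1, -0.6, 0.4]
opening: 0.0002
```

Run:
```python
from h import *
d=grab('wrist','pics/w4.png'); s=observe(); print({k:np.round(s[k],4).tolist() for k in ['time','tool_pos','tool_rot','contact_force','opening']})
c=d['color'][:, :, ::-1]
cv2.imwrite('pics/w4c.png',cv2.resize(c[90:330,150:430],None,fx=2.5,fy=2.5,interpolation=cv2.INTER_NEAREST))
```

```text
{'time': 5.0167, 'tool_pos': [0.47, -0.0875, 0.1998], 'tool_rot': [3.1395, 0.0007, 1.709], 'contact_force': [0.3306, -0.7954, -0.5318], 'opening': 0.0005}
```

View pics/w4c.png

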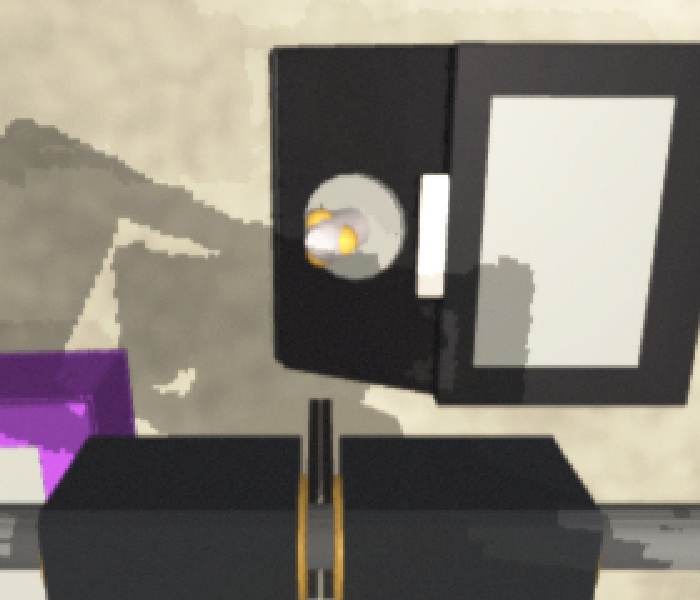

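The lid is shut: the panel lies flat and the tab at crop (432,235) meets the tray's front edge. The boss centre is at about (292,181) in the full image and the stem tip at about (280,185).

```bash
cat > m4.py <<'E'
from h import *
import sys
from scipy.optimize import least_squares
t25=.4363; ax=-np.sin(t25)*lx+np.array([0,0,np.cos(t25)]); up=np.cos(t25)*lx+np.array([0,0,np.sin(t25)])
B0=np.array([.483,-.06,.0391])
def ana(fn):
    d=dict(np.load(fn)); P=cloud(d); q=P-B0
    a=(P-O)@lx; b=q@ly; z=P[...,2]; h=q@ax; s=q@up
    with np.errstate(invalid='ignore'):
        slp=(abs(h)<.004)&(abs(b)<.065)&(s<.04)&(s>-.05)&(np.hypot(s,b+.006)>.027)
        p=P[slp]; c=p.mean(0); n=np.linalg.svd(p-c)[2][2]; n*=np.sign(n[2]); h0=np.median(h[slp])
        print(fn,'slope h',h0.round(4),'tilt',np.degrees(np.arccos(n[2])).round(2),'yaw',np.degrees(np.arctan2(-n[1],-n[0])).round(2),slp.sum())
        lid=(a>.045)&(a<.13)&(abs(b+.007)<.06)&(z>.05)&(z<.09)
        if lid.sum()>50:
            p=P[lid];c=p.mean(0);n=np.linalg.svd(p-c)[2][2]; n*=np.sign(n[2]); print('  lid z',np.median(z[lid]).round(4),'tilt n.lx',np.degrees(n@lx).round(2),'n.ly',np.degrees(n@ly).round(2),lid.sum())
        k=(h>.009)&(h<.05)&(abs(b)<.035)&(abs(s)<.035)
        p=np.stack([s[k],b[k],h[k]],1)
        hm=np.percentile(p[:,2],98); 
        tip=p[p[:,2]>hm-.003]; print('  stem n',len(p),'hmax',hm.round(4),'tip s,b',tip[:,:2].mean(0).round(4),len(tip))
        def prof(hh): return np.where(hh>hm-.006,5+4*(hm-hh)/.006,9.)*1e-3
        kk=(p[:,2]<hm-.0005)&~((p[:,2]<hm-.006)&(p[:,2]>hm-.015))
        pc=p[kk]
        r=least_squares(lambda x:np.hypot(pc[:,0]-x[0],pc[:,1]-x[1])-prof(pc[:,2]),[0,-.007],loss='soft_l1',f_scale=.001)
        print('  axis s,b',r.x.round(4),'rms',np.sqrt(np.mean(r.fun**2)).round(4),len(pc), 'tip world',(B0+r.x[0]*up+r.x[1]*ly+hm*ax).round(4))
        # boss: grey pixels near
        col=d['color'].astype(int); V=col.max(-1)
        bs=(h>h0+.0035)&(h<h0+.009)&(np.hypot(s,b+.007)<.035)
        (cx,cy),rr=cv2.minEnclosingCircle((np.stack([s[bs],b[bs]],1)*1000).astype(np.float32)); print('  boss',cx,cy,rr,np.median(h[bs])-h0, bs.sum())
for f in sys.argv[1:]: ana(f)
E
python3 m4.py pics/top0_top.npz pics/side0_side.npz pics/w4_wrist.npz
```

```text
pics/top0_top.npz slope h 0.0004 tilt 25.32 yaw 7.51 947
  lid z 0.0511 tilt n.lx 0.04 n.ly -0.18 121
  stem n 83 hmax 0.0417 tip s,b [-0.0018 -0.0088] 12
  axis s,b [-0.0012 -0.0093] rms 0.0053 55 tip world [ 0.4658 -0.0718  0.0764]
  boss 4.269106864929199 -5.3701887130737305 33.39126968383789 0.005908126469306698 121
pics/side0_side.npz slope h -0.0 tilt 25.19 yaw 7.65 611
  lid z 0.0512 tilt n.lx 0.29 n.ly -0.1 130
  stem n 87 hmax 0.0399 tip s,b [ 0.0005 -0.0043] 14
  axis s,b [-0.0001 -0.0069] rms 0.0021 57 tip world [ 0.4671 -0.0692  0.0752]
  boss -0.6002329587936401 -2.8216357231140137 24.62006950378418 0.0060798570939245514 109
pics/w4_wrist.npz slope h -0.0009 tilt 25.05 yaw 7.69 5586
  lid z 0.0665 tilt n.lx -0.06 n.ly 0.06 9863
  stem n 470 hmax 0.04 tip s,b [ 0.0027 -0.0071] 114
  axis s,b [ 0.002  -0.0079] rms 0.008 308 tip world [ 0.4691 -0.0699  0.0762]
  boss 2.1369307041168213 -7.829708099365234 23.074060440063477 0.005994199986575777 867
```

Lid measured flat at z = 66.5 mm with about 0° tilt, so it's shut. I'll take a second wrist view turned by 90° to cancel any camera offset.

Run:
```python
from h import *
plan([(W(.0,-.007,.2),down(psi+np.pi/2),.04)],0.3)
```

```text
[[0.0013,0.0012,-0,0.0001,0.0002,-0.1122,0.3],[0.0012,0.0013,-0,0.0001,0.0002,-0.1122,0.3],[0.001,0.0015,-0,0.0001,0.0002,-0.1122,0.3],[0.0009,0.0015,-0.0001,0.0001,0.0002,-0.1122,0.3],[0.0006,0.0017,0,0.0001,0.0002,-0.1122,0.3]]
[[0.0005,0.0017,0,0.0001,0.0002,-0.1122,0.3],[0.0003,0.0017,0,0.0001,0.0002,-0.1122,0.3],[0.0001,0.0018,-0,0.0001,0.0002,-0.1122,0.3],[-0.0001,0.0018,-0,0.0001,0.0002,-0.1122,0.3],[-0.0003,0.0017,-0,0.0001,0.0002,-0.1122,0.3]]
[[-0.0005,0.0017,-0,0.0001,0.0002,-0.1122,0.3],[-0.0007,0.0017,-0.0001,0.0001,0.0002,-0.1122,0.3],[-0.0008,0.0015,0,0.0001,0.0002,-0.1122,0.3],[-0.0011,0.0014,0,0.0001,0.0002,-0.1122,0.3]]
end [ 0.484 -0.067  0.2  ] [ 3.1414e+00 -5.0000e-04 -3.0033e+00] 14
```

Emit:
send_rows(series=[[0.0013,0.0012,0,0,0,-0.112,1],[0.0012,0.0013,0,0,0,-0.112,1],[0.001,0.0015,0,0,0,-0.112,1],[0.0009,0.0015,0,0,0,-0.112,1],[0.0006,0.0017,0,0,0,-0.112,1]])

```text
time: 5.43
tool_pos: [0.475, -0.0793, 0.1976]
tool_rot: [-3.141, -0.002, 2.276]
contact_force: [0.3, 0.5, 0.4]
opening: 0.0002
```

Emit:
send_rows(series=[[0.0005,0.0017,0,0,0,-0.112,1],[0.0003,0.0017,0,0,0,-0.112,1],[0.0001,0.0018,0,0,0,-0.112,1],[-0.0001,0.0018,0,0,0,-0.112,1],[-0.0003,0.0017,0,0,0,-0.112,1]])

```text
time: 5.85
tool_pos: [0.48, -0.072, 0.1975]
tool_rot: [3.141, -0.003, 2.836]
contact_force: [0.1, -0.1, -0.2]
opening: 0.0008
```

Emit:
send_rows(series=[[-0.0005,0.0017,0,0,0,-0.112,1],[-0.0007,0.0017,0,0,0,-0.112,1],[-0.0008,0.0015,0,0,0,-0.112,1],[-0.001,0.0014,0,0,0,-0.112,1],[0,0,0,0,0,0,1]])

```text
time: 6.27
tool_pos: [0.4839, -0.0661, 0.1976]
tool_rot: [3.14, -0.002, -3.001]
contact_force: [0.4, -0.1, 1.2]
opening: 0.0002
```

Emit:
send_rows(series=[[0,0,0,0,0,0,1],[0,0,0,0,0,0,1]])

```text
time: 6.43
tool_pos: [0.4836, -0.0665, 0.1984]
tool_rot: [3.141, -0.001, -3.008]
contact_force: [-0.2, 0.4, 1.0]
opening: 0.0005
```

```bash
python3 - <<'E'
from h import *
d=grab('wrist','pics/w5.png'); s=observe(); print({k:np.round(s[k],4).tolist() for k in ['time','tool_pos','tool_rot']}); print(d['T'].round(4).tolist())
E
python3 m4.py pics/w5_wrist.npz
```

```text
{'time': 6.4833, 'tool_pos': [0.4836, -0.0666, 0.1986], 'tool_rot': [3.141, -0.0009, -3.0077]}
[[-0.1336, 0.946, 0.2954, 0.4057], [0.991, 0.1274, 0.0401, -0.0778], [0.0003, 0.2981, -0.9545, 0.3561], [0.0, 0.0, 0.0, 1.0]]
pics/w5_wrist.npz slope h -0.0008 tilt 25.19 yaw 7.72 5790
  lid z 0.0664 tilt n.lx -1.18 n.ly 0.04 1467
  stem n 457 hmax 0.0402 tip s,b [ 0.002  -0.0079] 129
  axis s,b [ 0.005  -0.0079] rms 0.0127 302 tip world [ 0.4717 -0.0696  0.0777]
  boss 6.404210567474365 -7.696676254272461 27.012752532958984 0.0060882906005337405 973
```

View pics/w5.png

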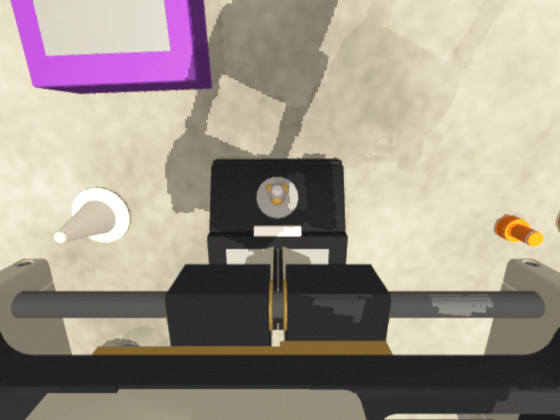

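```bash
cat > m5.py <<'E'
from h import *
import sys
from scipy.optimize import least_squares
psi2=np.radians(7.7); LX=np.array([np.cos(psi2),np.sin(psi2),0]); LY=np.array([-LX[1],LX[0],0])
t25=.4363; ax=-np.sin(t25)*LX+np.array([0,0,np.cos(t25)]); up=np.cos(t25)*LX+np.array([0,0,np.sin(t25)])
B0=np.array([.483,-.06,.0391])
for fn in sys.argv[1:]:
    d=dict(np.load(fn)); P=cloud(d); q=P-B0; b=q@LY; h=q@ax; s=q@up
    with np.errstate(invalid='ignore'):
        rr=np.hypot(s-.001,b+.0075)
        slp=(abs(h)<.004)&(rr>.027)&(rr<.04)&(s<.03); h0=np.median(h[slp])
        bs=(h>h0+.0035)&(h<h0+.0085)&(rr<.028)&(s<.023)
        pts=(np.stack([s[bs],b[bs]],1)*1000).astype(np.float32); hull=cv2.convexHull(pts)[:,0]; hull=hull[hull[:,0]<20]
        r=least_squares(lambda x:np.hypot(hull[:,0]-x[0],hull[:,1]-x[1])-x[2],[1,-7.5,23],loss='soft_l1'); 
        print(fn,'h0',h0.round(4),'boss',r.x.round(2),'hull n',len(hull), 'boss h',np.median(h[bs])-h0)
        k=(h>h0+.033)&(h<h0+.045)&(rr<.011); hm=np.percentile(h[k],95)
        t=k&(h>hm-.0015); print('  tip h',hm.round(4),'ctr minmax',((s[t].min()+s[t].max())/2).round(4),((b[t].min()+b[t].max())/2).round(4),'mean',s[t].mean().round(4),b[t].mean().round(4),'ext',np.ptp(s[t]).round(4),np.ptp(b[t]).round(4),t.sum())
        k=(h>h0+.010)&(h<hm-.001)&(rr<.0125)&~((h<hm-.006)&(h>hm-.015))
        S,Bq,Hh=s[k],b[k],h[k]
        rad=np.where(Hh>hm-.006,.005+.004*(hm-Hh)/.006,.009)
        r=least_squares(lambda x:np.hypot(S-x[0],Bq-x[1])-rad,[.001,-.0075],loss='soft_l1',f_scale=.001); print('  axis',r.x.round(4),'rms',np.sqrt((r.fun**2).mean()).round(4),k.sum(),'tipW',(B0+r.x[0]*up+r.x[1]*LY+hm*ax).round(4))
E
python3 m5.py pics/w4_wrist.npz pics/w5_wrist.npz pics/side0_side.npz pics/top0_top.npz
```

```text
pics/w4_wrist.npz h0 -0.0009 boss [ 2.5  -7.34 22.44] hull n 25 boss h 0.005998404849423588
  tip h 0.0398 ctr minmax 0.0023 -0.0076 mean 0.0024 -0.0075 ext 0.0106 0.0112 83
  axis [ 0.0017 -0.0079] rms 0.0011 248 tipW [ 0.469  -0.0699  0.0759]
pics/w5_wrist.npz h0 -0.0008 boss [ 2.16 -8.07 22.6 ] hull n 26 boss h 0.006065522439272146
  tip h 0.0399 ctr minmax 0.0017 -0.0083 mean 0.0017 -0.0081 ext 0.0109 0.0107 85
  axis [ 0.0017 -0.008 ] rms 0.0013 199 tipW [ 0.4688 -0.07    0.076 ]
pics/side0_side.npz h0 -0.0001 boss [-0.29 -4.73 21.9 ] hull n 15 boss h 0.00603315848241174
  tip h 0.0399 ctr minmax 0.0011 -0.0042 mean 0.0017 -0.005 ext 0.0097 0.0071 6
  axis [-0.0002 -0.0069] rms 0.0018 50 tipW [ 0.467  -0.0691  0.0752]
pics/top0_top.npz h0 0.0004 boss [-2.64 -7.19 22.95] hull n 15 boss h 0.0058952812803022316
  tip h 0.0417 ctr minmax -0.0014 -0.0084 mean -0.0021 -0.0077 ext 0.0089 0.0081 6
  axis [-0.0018 -0.0085] rms 0.002 39 tipW [ 0.4651 -0.071   0.0761]
```

Both wrist views agree on the stem axis within 0.5 mm. Moving on to the cap, opening the jaws partway.

Run:
```python
from h import *
c=np.array([.470,.3138,0]); print(c-.022*ly)
plan([(c-.022*ly+[0,0,.2],down(psi),.04)],0.4)
```

```text
[0.4730428  0.29201144 0.        ]
[[-0.0027,0.0255,-0.0001,-0,-0.0001,0.1119,0.4],[0.0002,0.0256,-0.0001,-0,-0.0001,0.1119,0.4],[0.0031,0.0255,-0.0001,-0,-0.0001,0.1119,0.4],[0.0058,0.0249,-0.0001,-0,-0.0001,0.1119,0.4],[0.0087,0.0241,-0.0001,-0,-0.0001,0.1119,0.4]]
[[0.0112,0.0231,-0,-0,-0.0001,0.1119,0.4],[0.0138,0.0216,-0.0001,-0,-0.0001,0.1119,0.4],[0.0161,0.0199,-0.0001,-0,-0.0001,0.1119,0.4],[0.0182,0.0181,-0.0001,-0,-0.0001,0.1119,0.4],[0.0201,0.0159,-0.0001,-0,-0.0001,0.1119,0.4]]
[[0.0218,0.0135,-0.0001,-0,-0.0001,0.1119,0.4],[0.0231,0.011,-0.0001,-0,-0.0001,0.1119,0.4],[0.0242,0.0084,-0.0001,-0,-0.0001,0.1119,0.4],[0.025,0.0056,-0.0001,-0,-0.0001,0.1119,0.4]]
end [0.4731 0.292  0.2   ] [-3.1416e+00  3.0000e-04  1.7089e+00] 14
```

Emit:
send_rows(series=[[-0.003,0.0255,0,0,0,0.112,0.4],[0,0.0255,0,0,0,0.112,0.4],[0.003,0.0255,0,0,0,0.112,0.4],[0.006,0.025,0,0,0,0.112,0.4],[0.0085,0.024,0,0,0,0.112,0.4]])

```text
time: 6.9
tool_pos: [0.4799, 0.0623, 0.1991]
tool_rot: [3.141, -0.0, 2.71]
contact_force: [0.3, 0.6, 0.1]
opening: 0.0293
```

Emit:
send_rows(series=[[0.011,0.023,0,0,0,0.112,0.4],[0.014,0.0215,0,0,0,0.112,0.4],[0.016,0.02,0,0,0,0.112,0.4],[0.018,0.018,0,0,0,0.112,0.4],[0.02,0.016,0,0,0,0.112,0.4]])

```text
time: 7.32
tool_pos: [0.4763, 0.1902, 0.1991]
tool_rot: [3.142, -0.0, 2.15]
contact_force: [-0.3, 0.1, -0.6]
opening: 0.0545
```

Emit:
send_rows(series=[[0.022,0.0135,0,0,0,0.112,0.4],[0.023,0.011,0,0,0,0.112,0.4],[0.024,0.0085,0,0,0,0.112,0.4],[0.025,0.0055,0,0,0,0.112,0.4],[0,0,0,0,0,0,0.4]])

```text
time: 7.73
tool_pos: [0.4728, 0.295, 0.1989]
tool_rot: [3.141, -0.002, 1.705]
contact_force: [-0.4, -0.6, -0.1]
opening: 0.0549
```

Emit:
send_rows(series=[[0,0,0,0,0,0,0.4],[0,0,0,0,0,0,0.4]])

```text
time: 7.9
tool_pos: [0.4732, 0.2907, 0.1989]
tool_rot: [-3.141, 0.001, 1.711]
contact_force: [0.4, -0.3, 0.0]
opening: 0.0553
```

Run:
```python
from h import *
d=grab('wrist','pics/w6.png'); s=observe(); print({k:np.round(s[k],4).tolist() for k in ['time','tool_pos','tool_rot','opening']})
P=cloud(d);c=d['color'].astype(int);R,G,B=c[...,0],c[...,1],c[...,2]
with np.errstate(invalid='ignore'):
    m=((R>120)&(R-B>90)&(R-G>50)&(P[...,2]>.005)&(P[...,2]<.12)&(np.hypot(P[...,0]-.47,P[...,1]-.3138)<.05))
p=P[m]; print(m.sum(),p[:,2].max())
t=p[(p[:,2]>.060)]; print('top',t.mean(0).round(4),cv2.minEnclosingCircle((t[:,:2]*1000).astype(np.float32)),len(t))
k=p[(p[:,2]>.020)&(p[:,2]<.030)]; print('collar',cv2.minEnclosingCircle((k[:,:2]*1000).astype(np.float32)),np.median(k[:,2]),len(k))
```

```text
{'time': 7.95, 'tool_pos': [0.4733, 0.2904, 0.199], 'tool_rot': [-3.1411, 0.0004, 1.7102], 'opening': 0.0552}
1161 0.06616758134343104
top [0.473  0.3145 0.0633] ((473.2820129394531, 313.988525390625), 13.135554313659668) 507
collar ((473.04193115234375, 313.9110412597656), 21.846559524536133) 0.024021752285411757 546
```

View pics/w6.png

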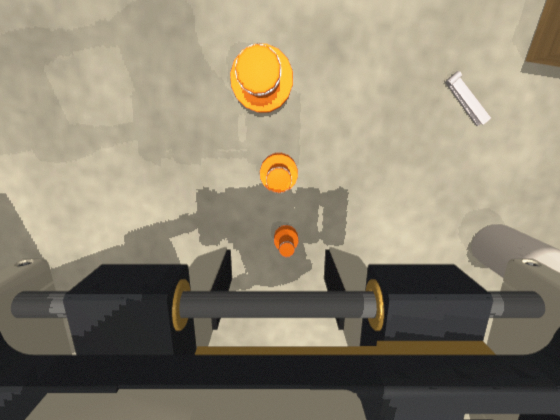

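The wrist view shows the target cap at (279,174), with neck radius 13.1 mm and collar radius 21.8 mm, both matching the given sizes. The small decoy is at (286,242) and the big one at (261,75).

Run:
```python
from h import *
plan([(np.array([.4731,.314,.15]),down(psi),.03),(np.array([.4731,.314,.028]),down(psi),.035)],0.4)
```

```text
[[0.0117,0.0015,0.0245,-0.0002,0.0002,0.0003,0.4],[0.0117,0.0016,0.0245,-0.0002,0.0002,0.0003,0.4],[0,-0,0.0305,-0,0,0,0.4],[0,-0,0.0305,-0,0,0,0.4],[0,-0,0.0305,-0,0,0,0.4]]
[[0,-0,0.0305,-0,0,0,0.4]]
end [0.4731 0.314  0.028 ] [-3.1415  0.      1.7096] 6
```

Emit:
send_rows(series=[[0.0117,0.0015,0.0245,0,0,0,0.4],[0.0117,0.0015,0.0245,0,0,0,0.4],[0,0,0.03,0,0,0,0.4],[0,0,0.03,0,0,0,0.4],[0,0,0.02,0,0,0,0.4]])

```text
time: 8.37
tool_pos: [0.4722, 0.3132, 0.0678]
tool_rot: [-3.139, 0.001, 1.709]
contact_force: [-1.2, -0.3, 0.3]
opening: 0.0554
```

Emit:
send_rows(series=[[0,0,0,0,0,0,0.4],[0,0,0,0,0,0,0.4]])

```text
time: 8.53
tool_pos: [0.473, 0.3137, 0.0699]
tool_rot: [-3.14, 0.001, 1.709]
contact_force: [1.2, 1.2, 0.9]
opening: 0.0554
```

Run:
```python
from h import *
plan([(np.array([.4731,.314,.028]),down(psi),.035)],0.4); print(observe()['tool_pos'])
```

```text
[[0.0001,0.0001,0.021,-0.0009,0.0003,-0.0004,0.4],[0.0002,0.0001,0.0209,-0.0009,0.0003,-0.0004,0.4]]
end [0.4731 0.314  0.028 ] [-3.1416e+00  1.0000e-04  1.7096e+00] 2
[0.47298906 0.31372004 0.06991742]
```

Emit:
send_rows(series=[[0,0,0.021,0,0,0,0.4],[0,0,0.0205,0,0,0,0.4],[0,0,0,0,0,0,0.4],[0,0,0,0,0,0,1],[0,0,0,0,0,0,1]], newtons=45)

```text
time: 8.95
tool_pos: [0.4744, 0.3152, 0.0308]
tool_rot: [3.139, -0.001, 1.71]
contact_force: [-0.1, 0.2, 0.8]
opening: 0.0459
```

Emit:
send_rows(series=[[0,0,0,0,0,0,1],[0,0,0,0,0,0,1],[0,0,0,0,0,0,1],[0,0,0,0,0,0,1]])

```text
time: 9.28
tool_pos: [0.4735, 0.3151, 0.0297]
tool_rot: [3.14, -0.001, 1.71]
contact_force: [-0.2, -1.0, 6.2]
opening: 0.0253
```

Emit:
send_rows(series=[[0,0,-0.01,0,0,0,1],[0,0,-0.03,0,0,0,1],[0,0,-0.04,0,0,0,1],[0,0,-0.04,0,0,0,1],[0,0,-0.03,0,0,0,1]])

```text
time: 9.7
tool_pos: [0.4735, 0.3151, 0.1826]
tool_rot: [3.139, -0.001, 1.71]
contact_force: [0.9, -1.0, -1.0]
opening: 0.0253
```

Emit:
send_rows(series=[[0,0,0,0,0,0,1],[0,0,0,0,0,0,1]])

```text
time: 9.87
tool_pos: [0.4738, 0.3153, 0.1812]
tool_rot: [3.137, -0.002, 1.71]
contact_force: [0.6, 0.9, -1.1]
opening: 0.0252
```

```bash
cat > cap.py <<'E'
from h import *
import sys
d=grab('wrist','pics/%s.png'%sys.argv[1]); s=observe(); print({k:np.round(s[k],4).tolist() for k in ['time','tool_pos','tool_rot','opening','contact_force']})
P=cloud(d);c=d['color'].astype(int);R,G,B=c[...,0],c[...,1],c[...,2]
Rt=Ro.from_euler('xyz',s['tool_rot']).as_matrix()
q=(P-s['tool_pos'])@Rt
with np.errstate(invalid='ignore'):
    m=((R>110)&(R-B>80)&(R-G>40)&(np.hypot(q[...,0],q[...,1])<.035)&(q[...,2]>-.06)&(q[...,2]<.05))
p=q[m]*1000; print(m.sum(),'z pct',np.percentile(p[:,2],[1,10,50,90,99]).round(1))
h,e=np.histogram(p[:,2],np.arange(-45,40,3)); print([(int(a),int(b)) for a,b in zip(e,h) if b])
for lo in np.arange(-45,40,5):
    k=(p[:,2]>=lo)&(p[:,2]<lo+5)
    if k.sum()>8: print(lo,k.sum(),'x',p[k,0].min().round(1),p[k,0].max().round(1),'y',p[k,1].min().round(1),p[k,1].max().round(1))
np.save('pics/cap_pts.npy',p)
E
python3 cap.py w7
```

```text
{'time': 9.9167, 'tool_pos': [0.4729, 0.3148, 0.1792], 'tool_rot': [3.1408, -0.0002, 1.7099], 'opening': 0.0251, 'contact_force': [0.239, -0.32, -1.5651]}
3383 z pct [-36.6 -35.7  -1.4  13.2  25.2]
[(-39, 216), (-36, 529), (-33, 2), (-30, 75), (-27, 118), (-24, 113), (-21, 111), (-18, 104), (-15, 100), (-12, 85), (-9, 92), (-6, 92), (-3, 99), (0, 173), (3, 909), (6, 67), (9, 126), (12, 96), (15, 84), (18, 84), (21, 46), (24, 62)]
-40 608 x -12.9 12.6 y -8.7 14.9
-35 139 x -13.6 11.9 y -8.8 15.0
-30 156 x 3.8 12.4 y -8.9 14.7
-25 185 x 4.3 12.6 y -8.6 15.0
-20 180 x 4.5 12.3 y -8.5 14.9
-15 153 x 4.0 12.5 y -8.7 14.7
-10 156 x 4.0 12.3 y -8.6 15.0
-5 159 x 3.0 12.4 y -14.8 21.4
0 1031 x 1.2 21.1 y -16.4 23.0
5 184 x 5.4 21.1 y -16.4 24.2
10 156 x 5.5 21.2 y -17.4 23.7
15 139 x 6.0 21.1 y -15.4 24.0
20 100 x 5.9 21.0 y -15.4 23.9
25 37 x 7.2 20.7 y -12.3 23.2
```

View pics/w7.png

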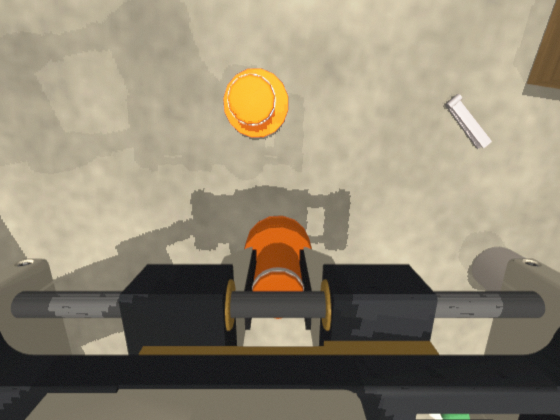

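Run:
```python
from h import *
d=dict(np.load('pics/w7_wrist.npz')); T=d['T']
p=[.4729,.3148,.1792]; R=Ro.from_euler('xyz',[3.1408,-.0002,1.7099]).as_matrix()
print('w7',(R.T@(T[:3,3]-p)).round(4),(R.T@T[:3,:3]).round(3).tolist())
d=dict(np.load('pics/w5_wrist.npz')); T=d['T']
p=[.4836,-.0666,.1986]; R=Ro.from_euler('xyz',[3.141,-.0009,-3.0077]).as_matrix()
print('w5',(R.T@(T[:3,3]-p)).round(4),(R.T@T[:3,:3]).round(3).tolist())
d=dict(np.load('pics/w6_wrist.npz')); T=d['T']
p=[.4733,.2904,.199]; R=Ro.from_euler('xyz',[-3.1411,.0004,1.7102]).as_matrix()
print('w6',(R.T@(T[:3,3]-p)).round(4),(R.T@T[:3,:3]).round(3).tolist())
d=dict(np.load('pics/w4_wrist.npz')); T=d['T']
p=[.47,-.0875,.1998]; R=Ro.from_euler('xyz',[3.1395,.0007,1.709]).as_matrix()
print('w4',(R.T@(T[:3,3]-p)).round(4),(R.T@T[:3,:3]).round(3).tolist())
c=cv2.imread('pics/w7.png')[200:350,190:370]; cv2.imwrite('pics/w7c.png',cv2.resize(c,None,fx=4,fy=4,interpolation=cv2.INTER_NEAREST))
s=observe(); print(s['time'],s['tool_pos'])
```

```text
w7 [ 0.0804  0.0024 -0.1598] [[0.001, -0.955, -0.297], [1.0, -0.001, 0.005], [-0.005, -0.297, 0.955]]
w5 [ 0.0789 -0.0006 -0.1574] [[0.0, -0.954, -0.299], [1.0, 0.0, -0.0], [0.0, -0.299, 0.954]]
w6 [ 0.0806  0.0019 -0.1575] [[0.001, -0.954, -0.299], [1.0, 0.001, 0.001], [-0.001, -0.299, 0.954]]
w4 [ 0.0799  0.0017 -0.1588] [[-0.0, -0.954, -0.3], [1.0, -0.001, 0.003], [-0.003, -0.3, 0.954]]
9.9167 [0.4728581  0.31476304 0.17924374]
```

View pics/w7c.png

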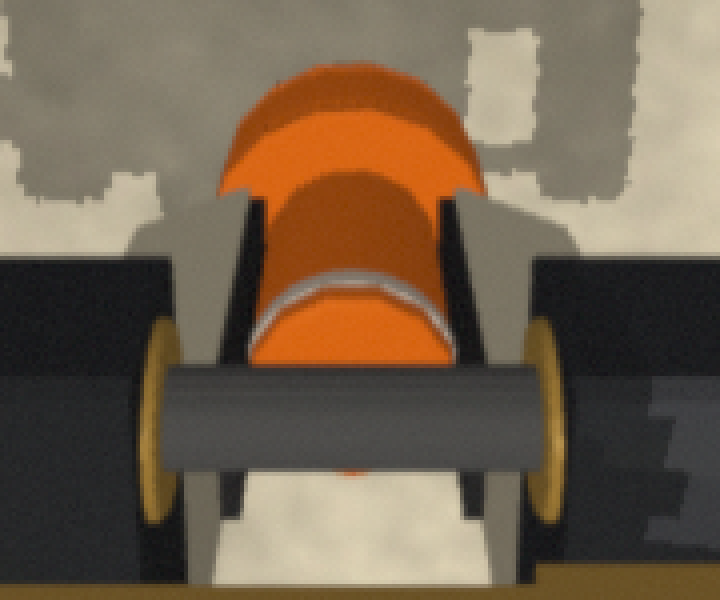

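The cap is gripped squarely, centred between the fingers at (278,280) with its collar top about 3.6 mm beyond the TCP. Comparing T with the tool readings suggests the wrist camera is about 1.7 mm off in world x. So I'll line up cap and stem relative to each other in one picture.

```bash
cat >> h.py <<'E'
psi2=np.radians(7.7); LX=np.array([np.cos(psi2),np.sin(psi2),0]); LY=np.array([-LX[1],LX[0],0])
t25=.4363; AX=-np.sin(t25)*LX+np.array([0,0,np.cos(t25)]); UP=np.cos(t25)*LX+np.array([0,0,np.sin(t25)])
RP=Ro.from_matrix(np.stack([LY,UP,-AX],1))
TIP=np.array([.4672,-.0698,.0758])
E
python3 - <<'E'
from h import *
f=TIP+.058*AX-.03*LY
print(f)
plan([(f+.05*AX,RP,.036),(f,RP,.03)],1)
E
```

```text
[ 0.44693043 -0.10281352  0.12836664]
[[-0.0342,-0.0087,0.0004,-0.0363,-0.0001,0.0004,1],[-0.0341,-0.0087,0.0002,-0.0363,-0.0001,0.0004,1],[-0.0342,-0.0088,-0.0002,-0.0363,-0.0001,0.0004,1],[-0.0341,-0.0086,-0.0005,-0.0363,-0.0001,0.0004,1],[-0.0342,-0.0087,-0.0008,-0.0363,-0.0001,0.0004,1]]
[[-0.0342,-0.0086,-0.0011,-0.0363,-0.0001,0.0004,1],[-0.0342,-0.0085,-0.0014,-0.0363,-0.0001,0.0004,1],[-0.0341,-0.0085,-0.0017,-0.0363,-0.0001,0.0004,1],[-0.0342,-0.0084,-0.0021,-0.0363,-0.0001,0.0004,1],[-0.0342,-0.0083,-0.0023,-0.0363,-0.0001,0.0004,1]]
[[-0.0342,-0.0081,-0.0026,-0.0363,-0.0001,0.0004,1],[-0.0342,-0.0081,-0.0029,-0.0363,-0.0001,0.0004,1],[0,-0,0.025,0,-0,-0.0001,1],[0,-0,0.025,0,-0,-0.0001,1]]
end [ 0.447  -0.1028  0.1284] [ 2.7052 -0.      1.7051] 14
```

Emit:
send_rows(series=[[-0.034,-0.0087,0,-0.0363,0,0,1],[-0.034,-0.0087,0,-0.0363,0,0,1],[-0.034,-0.0087,0,-0.0363,0,0,1],[-0.034,-0.0087,0,-0.0363,0,0,1],[-0.034,-0.0087,-0.001,-0.0363,0,0,1]])

```text
time: 10.33
tool_pos: [0.4517, 0.139, 0.1747]
tool_rot: [2.962, 0.001, 1.711]
contact_force: [0.1, -0.4, -0.1]
opening: 0.0252
```

Emit:
send_rows(series=[[-0.034,-0.0086,-0.001,-0.0363,0,0,1],[-0.034,-0.0086,-0.0015,-0.0363,0,0,1],[-0.034,-0.0085,-0.0015,-0.0363,0,0,1],[-0.034,-0.0085,-0.002,-0.0363,0,0,1],[-0.034,-0.0083,-0.0025,-0.0363,0,0,1]])

```text
time: 10.75
tool_pos: [0.4326, -0.0338, 0.1727]
tool_rot: [2.781, -0.001, 1.71]
contact_force: [1.6, 0.4, -0.0]
opening: 0.0248
```

Emit:
send_rows(series=[[-0.034,-0.008,-0.0025,-0.0363,0,0,1],[-0.034,-0.008,-0.003,-0.0363,0,0,1],[0,0,0,0,0,0,1],[0,0,0,0,0,0,1]])

```text
time: 11.08
tool_pos: [0.4262, -0.0986, 0.1717]
tool_rot: [2.716, -0.004, 1.704]
contact_force: [-0.2, 0.9, -1.0]
opening: 0.0255
```

Run:
```python
from h import *
f=TIP+.058*AX-.03*LY
plan([(f,RP,.03)],1); s=observe(); print(s['tool_pos'],s['tool_rot'],s['qpos'])
```

```text
[[-0.0035,0.0002,0.0239,-0.0056,-0.0015,-0.0015,1],[-0.0035,-0,0.0238,-0.0056,-0.0015,-0.0015,1]]
end [ 0.4469 -0.1028  0.1284] [2.7053e+00 1.0000e-04 1.7052e+00] 2
[ 0.42622711 -0.09861749  0.17172954] [ 2.71649668 -0.00390691  1.70372325] [-0.6184908   0.06913769  2.15036464  0.48033351  0.66229159 -1.09405113]
```

Emit:
send_rows(series=[[-0.003,0,0.024,-0.003,0,0,1],[-0.003,0,0.024,-0.003,0,0,1],[0,0,0,0,0,0,1],[0,0,0,0,0,0,1],[0,0,0,0,0,0,1]])

```text
time: 11.5
tool_pos: [0.4481, -0.0985, 0.1297]
tool_rot: [2.709, -0.002, 1.713]
contact_force: [-0.3, 0.8, -0.9]
opening: 0.0258
```

```bash
python3 cap.py w8 | head -3
```

```text
{'time': 11.55, 'tool_pos': [0.4483, -0.0989, 0.1302], 'tool_rot': [2.7075, -0.0012, 1.712], 'opening': 0.0252, 'contact_force': [0.7332, -0.5294, 0.1734]}
3468 z pct [-33.5 -32.5   1.2  16.8  28.7]
[(-36, 158), (-33, 595), (-30, 18), (-27, 76), (-24, 122), (-21, 118), (-18, 110), (-15, 108), (-12, 100), (-9, 92), (-6, 93), (-3, 91), (0, 104), (3, 129), (6, 946), (9, 81), (12, 118), (15, 97), (18, 86), (21, 87), (24, 51), (27, 87), (30, 1)]
```

View pics/w8.png

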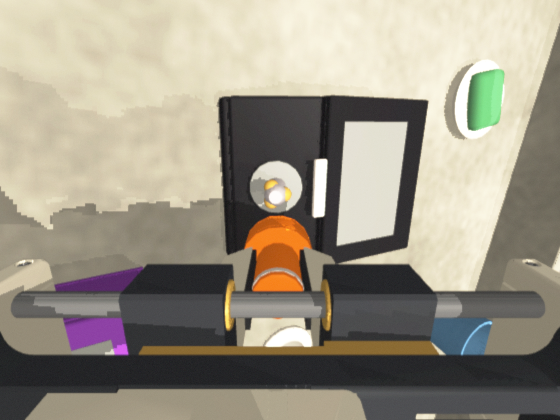

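The wrist view shows the stem with its boss at (276,188) and tip near (278,195). The held cap's collar is at (279,235), so both are in one picture.

```bash
cat > rel.py <<'E'
from h import *
import sys
from scipy.optimize import least_squares
d=dict(np.load(sys.argv[1])); D2=dict(d); D2['T']=np.eye(4); C=cloud(D2)
Rct=np.array([[0,-.954,-.299],[1,0,0],[0,-.299,.954]]); q=C@Rct.T+np.array([.080,0,-.158])
q[C[...,2]==0]=np.nan
c=d['color'].astype(int);R,G,B=c[...,0],c[...,1],c[...,2]
with np.errstate(invalid='ignore'):
    org=((R>110)&(R-B>80)&(R-G>40)&(np.hypot(q[...,0],q[...,1])<.035)&(q[...,2]>-.06)&(q[...,2]<.04))
    p=q[org]*1000
    zt=np.median(p[(p[:,2]<-28)][:,2]); 
    ctop=np.median(p[(p[:,2]>zt+36)&(p[:,2]<zt+44)&(np.hypot(p[:,0],p[:,1])>15)][:,2])
    print('cap top z',zt,'collar top',ctop)
    nk=p[(p[:,2]>zt+3)&(p[:,2]<zt+35)]; 
    col=p[(p[:,2]>ctop+3)&(p[:,2]<ctop+22)]
    # axis fit  x=x0+kx*z, y=y0+ky*z
    def f(v):
        def r(P,rad): return np.hypot(P[:,0]-v[0]-v[2]*P[:,2],P[:,1]-v[1]-v[3]*P[:,2])-rad
        return np.r_[r(nk,13.),r(col,22.)]
    r=least_squares(f,[0,0,0,0],loss='soft_l1',f_scale=.5); v=r.x
    print('cap axis x,y at z=0:',v[:2].round(2),'tilt deg',np.degrees(v[2:]).round(2),'rms',np.sqrt(np.mean(r.fun**2)).round(2))
    # slope plane: dark points around boss
    zz=q[...,2]*1000; X=q[...,0]*1000; Y=q[...,1]*1000
    x0,y0=[float(a) for a in sys.argv[2:4]]
    rr=np.hypot(X-x0,Y-y0)
    s=(rr>26)&(rr<36)&(zz>80)&(zz<170)&(V:=c.max(-1)<70)
    P=q[s]*1000; 
    for _ in range(4):
        ce=P.mean(0);n=np.linalg.svd(P-ce)[2][2];n*=np.sign(n[2]); P=P[abs((P-ce)@n)<1.5]
    print('slope n (tool)',n.round(4),'tilt x,y deg',np.degrees(n[:2]).round(2),len(P),'z at axis',(ce[2]-((x0-ce[0])*n[0]+(y0-ce[1])*n[1])/n[2]).round(2))
    h=-((q*1000-ce)@n)
    k=(h>36)&(h<44)&(rr<16); hm=np.percentile(h[k],95); t=k&(h>hm-1.5)
    print('tip h',hm.round(2),'tip x,y',((X[t].min()+X[t].max())/2).round(2),((Y[t].min()+Y[t].max())/2).round(2),'mean',X[t].mean().round(2),Y[t].mean().round(2),'ext',np.ptp(X[t]).round(1),np.ptp(Y[t]).round(1),'z',zz[t].mean().round(2),t.sum())
    k=(h>11)&(h<hm-1)&(rr<16)&~((h<hm-6)&(h>hm-15)); Q=q[k]*1000; Hh=h[k]
    rad=np.where(Hh>hm-6,5+4*(hm-Hh)/6,9.)
    ez=-n; 
    def g(x):
        # axis through (x0,y0) at z=ztip dir n
        dl=Q-np.array([x[0],x[1],zz[t].mean()]); dl=dl-np.outer(dl@n,n); return np.linalg.norm(dl,axis=1)-rad
    r=least_squares(g,[X[t].mean(),Y[t].mean()],loss='soft_l1',f_scale=.5); print('stem axis at tip',r.x.round(2),'rms',np.sqrt((r.fun**2).mean()).round(2),k.sum())
    bs=(h>4)&(h<8.5)&(rr<27); pts=(np.stack([X[bs],Y[bs]],1)).astype(np.float32); hu=cv2.convexHull(pts)[:,0]
    r=least_squares(lambda x:np.hypot(hu[:,0]-x[0],hu[:,1]-x[1])-x[2],[x0,y0,23],loss='soft_l1'); print('boss',r.x.round(2))
E
python3 rel.py pics/w8_wrist.npz 30 0
```

```text
cap top z -34.106127588046064 collar top 5.36509836159467
cap axis x,y at z=0: [-1.84 -0.12] tilt deg [-0.23 -0.09] rms 0.74
slope n (tool) [-0.0041  0.0027  1.    ] tilt x,y deg [-0.23  0.16] 1941 z at axis 98.48
tip h 40.79 tip x,y 25.06 -2.33 mean 24.99 -2.02 ext 10.1 9.9 z 58.38 129
stem axis at tip [24.66 -1.92] rms 1.22 340
boss [25.36 -1.75 22.42]
```

Cap and stem axes are parallel within 0.3°. To line them up I need +26.9 mm in tool x and -1.9 mm in tool y. The mouth-to-tip gap is 28.3 mm.

Emit:
send_rows(series=[[0.009,-0.001,0,0,0,0,1],[0.009,-0.0009,0,0,0,0,1],[0.0089,0,0,0,0,0,1],[0,0,0.01,0,0,0,1],[0,0,0.01,0,0,0,1]])

```text
time: 11.97
tool_pos: [0.4512, -0.0711, 0.1113]
tool_rot: [2.706, -0.0, 1.711]
contact_force: [0.5, 0.6, 0.4]
opening: 0.0253
```

Emit:
send_rows(series=[[0,0,0,0,0,0,1],[0,0,0,0,0,0,1]])

```text
time: 12.13
tool_pos: [0.4508, -0.0714, 0.1107]
tool_rot: [2.708, -0.002, 1.711]
contact_force: [-0.3, -0.8, -0.3]
opening: 0.0254
```

Run:
```python
from h import *
d=grab('wrist','pics/w9.png'); s=observe(); print({k:np.round(s[k],4).tolist() for k in ['time','tool_pos','tool_rot','contact_force']})
print(((s['tool_pos']-TIP)@LY).round(4),((s['tool_pos']-TIP)@UP).round(4),((s['tool_pos']-TIP)@AX).round(4))
e=grab('side','pics/s9.png'); cv2.imwrite('pics/s9c.png',cv2.resize(e['color'][130:280,220:420,::-1],None,fx=4,fy=4))
```

```text
{'time': 12.1833, 'tool_pos': [0.451, -0.0718, 0.111], 'tool_rot': [2.7076, -0.0013, 1.7108], 'contact_force': [0.2328, -0.4159, -0.0202]}
0.0002 0.0001 0.0388
```

View pics/w9.png

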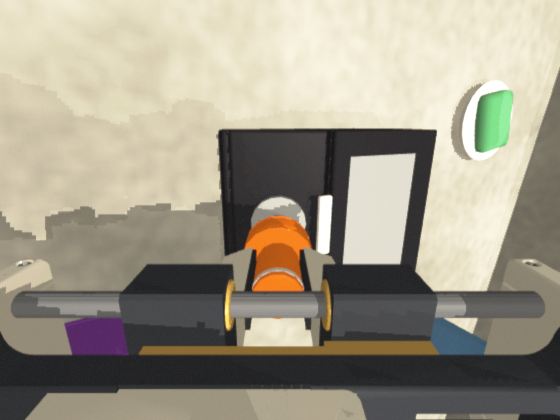

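View pics/s9c.png

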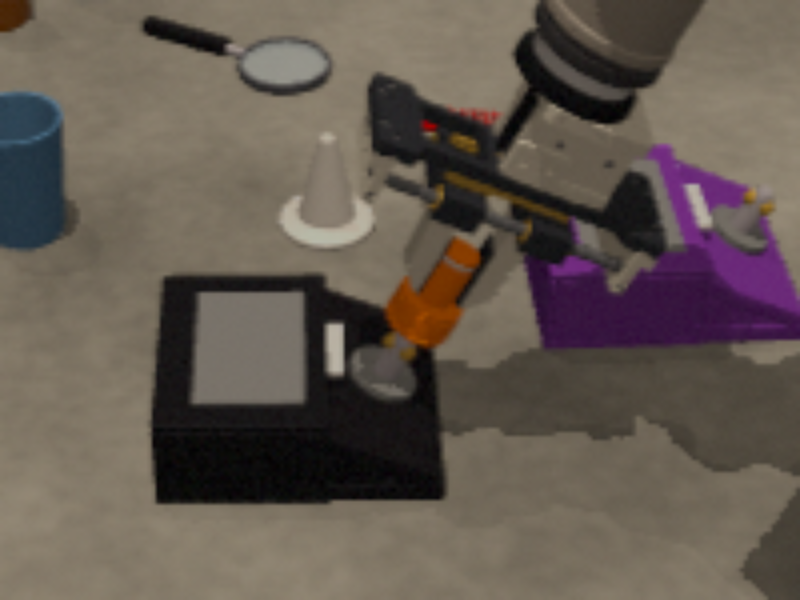

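Readings put the tool axis within 0.3 mm of the stem axis, and the side crop shows the cap in line over the tip at (405,335). Now I'll advance slowly.

Emit:
send_rows(series=[[0,0,0.003,0,0,0,1],[0,0,0.003,0,0,0,1],[0,0,0.003,0,0,0,1],[0,0,0.002,0,0,0,1],[0,0,0,0,0,0,1]])

```text
time: 12.65
tool_pos: [0.4557, -0.0717, 0.1002]
tool_rot: [2.708, -0.002, 1.71]
contact_force: [-0.4, 0.3, 0.0]
opening: 0.0255
```

Emit:
send_rows(series=[[0,0,0.0015,0,0,0,1],[0,0,0.0015,0,0,0,1],[0,0,0.001,0,0,0,1],[0,0,0.001,0,0,0,1],[0,0,0,0,0,0,1]])

```text
time: 13.07
tool_pos: [0.4579, -0.0712, 0.0962]
tool_rot: [2.707, -0.002, 1.71]
contact_force: [-0.7, 2.1, 1.6]
opening: 0.0254
```

Emit:
send_rows(series=[[0,0,0.001,0,0,0,1],[0,0,0.001,0,0,0,1],[0,0,0,0,0,0,1]])

```text
time: 13.32
tool_pos: [0.4587, -0.0711, 0.0943]
tool_rot: [2.708, -0.001, 1.71]
contact_force: [1.0, 1.5, -0.4]
opening: 0.0254
```

Emit:
send_rows(series=[[0,0,0.001,0,0,0,1],[0,0,0.001,0,0,0,1],[0,0,0.001,0,0,0,1],[0,0,0,0,0,0,1]])

```text
time: 13.65
tool_pos: [0.46, -0.071, 0.0913]
tool_rot: [2.708, -0.001, 1.71]
contact_force: [2.0, 2.2, -1.4]
opening: 0.0253
```

Emit:
send_rows(series=[[0,0,0.0015,0,0,0,1],[0,0,0.0015,0,0,0,1],[0,0,0,0,0,0,1]])

```text
time: 13.9
tool_pos: [0.4611, -0.0708, 0.0883]
tool_rot: [2.708, -0.002, 1.71]
contact_force: [3.5, 2.9, -5.4]
opening: 0.0253
```

Emit:
send_rows(series=[[0,0,0.0015,0,0,0,1],[0,0,0.0015,0,0,0,1],[0,0,0,0,0,0,1]])

```text
time: 14.15
tool_pos: [0.4625, -0.071, 0.0859]
tool_rot: [2.708, -0.001, 1.71]
contact_force: [0.7, 0.9, -1.1]
opening: 0.0253
```

Emit:
send_rows(series=[[0,0,0.0015,0,0,0,1],[0,0,0.001,0,0,0,1],[0,0,0,0,0,0,1]])

```text
time: 14.4
tool_pos: [0.4636, -0.0709, 0.0841]
tool_rot: [2.707, -0.0, 1.71]
contact_force: [-4.6, -0.5, 8.2]
opening: 0.0252
```

The force pulled the cap in (snap), and now reads 9.4 N axially. The tip is on the roof and the spring is starting to load. Pressing on.

Emit:
send_rows(series=[[0,0,0.0015,0,0,0,1],[0,0,0.0015,0,0,0,1],[0,0,0.0015,0,0,0,1],[0,0,0.0015,0,0,0,1],[0,0,0,0,0,0,1]])

```text
time: 14.82
tool_pos: [0.4661, -0.0706, 0.0788]
tool_rot: [2.707, -0.0, 1.71]
contact_force: [-6.5, -0.7, 8.0]
opening: 0.0255
```

Emit:
send_rows(series=[[0,0,0.0015,0,0,0,1],[0,0,0.001,0,0,0,1],[0,0,0,0,0,0,1]])

```text
time: 15.07
tool_pos: [0.4671, -0.0704, 0.0766]
tool_rot: [2.707, -0.0, 1.71]
contact_force: [-6.8, -0.7, 10.5]
opening: 0.0255
```

Emit:
send_rows(series=[[0,0,0.001,0,0,0,1],[0,0,0.0005,0,0,0,1],[0,0,0,0,0,0,1]])

```text
time: 15.32
tool_pos: [0.4677, -0.0704, 0.0753]
tool_rot: [2.707, -0.0, 1.71]
contact_force: [-6.5, -1.6, 10.0]
opening: 0.0249
```

Emit:
send_rows(series=[[0,0,0.0005,0,0,0,1],[0,0,0.0005,0,0,0,1],[0,0,0,0,0,0,1]])

```text
time: 15.57
tool_pos: [0.4679, -0.0703, 0.075]
tool_rot: [2.706, 0.0, 1.71]
contact_force: [-12.7, -2.0, 19.1]
opening: 0.0254
```

Emit:
send_rows(series=[[0,0,0.0005,0,0,0,1],[0,0,0.0005,0,0,0,1],[0,0,0,0,0,0,1]])

```text
time: 15.82
tool_pos: [0.4682, -0.0703, 0.0748]
tool_rot: [2.705, 0.001, 1.71]
contact_force: [-22.6, -1.8, 34.8]
opening: 0.0252
```

Hard stop reached: the force rises steeply and the tool has stopped moving. I'll ease to about 27 N.

Emit:
send_rows(series=[[0,0,-0.0007,0,0,0,1],[0,0,0,0,0,0,1],[0,0,0,0,0,0,1]])

```text
time: 16.07
tool_pos: [0.468, -0.0703, 0.0749]
tool_rot: [2.706, 0.001, 1.71]
contact_force: [-15.7, -1.9, 24.2]
opening: 0.0254
```

```bash
python3 - <<'E'
from h import *
d=grab('wrist','pics/w10.png'); e=grab('side','pics/s10.png'); t=grab('top','pics/t10.png'); s=observe()
print({k:np.round(s[k],4).tolist() for k in ['time','tool_pos','tool_rot','contact_force','opening']}); print('axial',s['contact_force']@AX,'TCP rel tip0 along AX',(s['tool_pos']-TIP)@AX)
c=e['color'][130:280,220:420,::-1]; w=d['color'][150:350,150:430,::-1]
cv2.imwrite('pics/f10.png',np.vstack([cv2.resize(c,(400,300)),cv2.resize(w,(400,286))]))
P=cloud(t); 
for fn in ('pics/w10_wrist.npz',):
    q=dict(np.load(fn)); P=cloud(q); a=(P-O)@lx; b=(P-O)@ly; z=P[...,2]
    k=(a>.045)&(a<.13)&(abs(b+.007)<.06)&(z>.05)&(z<.09); print('lid z',np.median(z[k]),z[k].std(),k.sum())
E
python3 rel.py pics/w10_wrist.npz -2 0 2>/dev/null | head -2
```

```text
{'time': 16.2167, 'tool_pos': [0.468, -0.0703, 0.0749], 'tool_rot': [2.7056, 0.0006, 1.71], 'contact_force': [-15.5537, -1.7321, 23.5199], 'opening': 0.0254}
axial 27.928181275579554 TCP rel tip0 along AX -0.0010809961758180924
lid z 0.06658778824323772 0.0004918197551651305 9740
cap top z -34.181116228868405 collar top 5.182566272946124
cap axis x,y at z=0: [-1.83 -0.15] tilt deg [-0.16 -0.16] rms 0.74
```

View pics/f10.png

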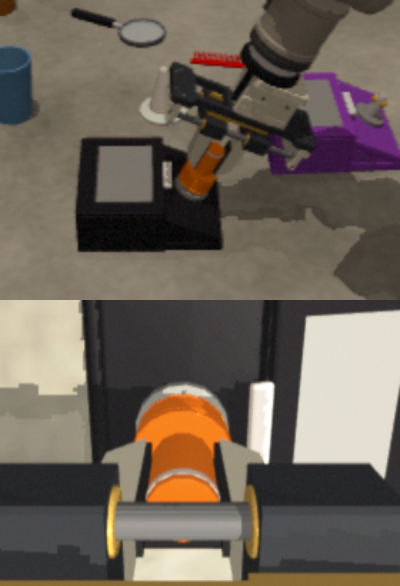

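View pics/t10.png

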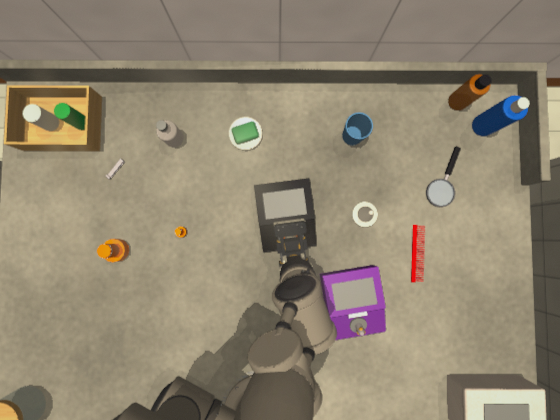

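The pictures show the cap seated against the boss, the lid flat, and everything else where it was. The mouth is 30.8 mm below the original tip, against an expected 20.5 + 10 mm, so the button is fully down.

```bash
python3 -c "
from cell import workorder
print(workorder.hand_in())"
```

```text
the job is handed in; nothing more can be done
None
```

The dispenser lid is shut, the middle-sized orange cap is snapped onto the stem, and the arm is still gripping it with the button held fully down. I handed the job in at about 16 s; no verdict was reported.

- **Lid:** it lies flat at 66.6 mm, against about 67 mm nominal, and stopped hard under about 17 N. It stayed shut through the rest of the job.
- **Cap on the stem:** before pushing, the cap and stem axes were parallel within about 0.3°. On the way down the force showed the pull-in of the snap, then the spring.
- **Button:** it went down to its hard stop. The cap's mouth ended 30.8 mm below the original tip, against 30.5 mm expected. The arm holds it with about 28 N, more than the spring's 13 N, and the cap did not slip in the grip.
- **Other things:** the last top view shows everything else where it was.

**Checks that disagreed or ran over:**
- The wrist camera read about 1.7 mm off in x compared with the arm's own readings. I lined the cap up with the stem within one picture, and that agreed with the arm's readings to 0.3 mm.
- The push briefly reached about 41 N at the hard stop before I eased it off. That load went through the gripped cap, not the gripper's body, and stayed far below the 120 N wrist limit.

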